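# Put the slicer's plates away in their snap-lid box

## Robot

A 6-joint arm with a two-finger parallel gripper is mounted at the origin on a cart in front of the work surface, level with it; the furniture and walls round the work are solid. World frame = base frame: x ahead of the robot, y to its left, z up, the work surface at z = 0. Lengths are in m, angles in rad, forces in N, time in s.
With the tool pointing down it reaches from about 0.325 to 0.775 m from the base axis. Payload 5.5 kg.
Tool frame: the origin (TCP) lies between the finger pads, 19 mm behind the fingertips; this is the grasp point; z points along the fingers, y is the line along which they close (so a half turn about z gives the same grasp; the last joint's range is limited). The gripper opens to 85 mm and grips with 20 to 120 N. Pads are 22 mm wide; open, the fingers measure 114 mm over their backs; the gripper's body (76 mm by 85 mm) begins 54 mm behind the grasp point. The pads swing forward as they close: fully open they stand 13 mm farther back than shut.
Start: joints at [1.244, 0.091, 1.231, -0, 1.82, -0.057], TCP at [0.16, 0.578, 0.25] pointing down, gripper open.
Joint ranges: [-2.87, 2.87], [-0.86, 2.18], [0.17, 2.46], [-1.51, 4.65], [0.06, 2.69], [-2.65, 2.65]. Speed limits (rad/s): [2.57, 2.57, 3.01, 3.14, 3.14, 3.14].

## Interface

Orientations are given as a rotation vector (axis times angle).
In Python, from cell import observe, viewer, arm gives the robot as it stands.
- The arm moves only by the tool move_arm, never from a script. Its argument "plan" is text: rows parted by semicolons, each of 7 numbers parted by spaces: the turn, a rotation vector about the tool's x, y, z in degrees, then the shift along the tool's x, y, z in m, then the opening, from -1 (shut) to 1 (fully open). A call has 1 to 10 rows; each row shifts and turns the commanded pose from where the row before left it, along the tool's axes as they then stand; what a row does not reach is not made up. A row lasts 1/10 s, in which the tool goes at most 50 mm and 8.59 degrees, less where a joint would pass 70% of its speed; a pose out of reach is approached as far as the arm can. A call is refused whole if a number of a shift passes 0.05 or a number of a turn 8.59, either way. A call with a gripper value outside its range is refused whole. The fingers move at their own pace and stop on an object; "squeeze" is the grip in N (left out, the last holds). Time passes only in rows, so rows that do not move let the fingers close. It gives the time, the measured TCP pose, the force, the opening and the grip force at its end, in the units of the state.
- observe(): the state, without advancing time (a new reading comes with each control period).
- viewer.read_camera(name): name is "scene" or "top"; returns a dict with "pixels" (480x640x3 uint8, blue, green, red), "fov_y" (degrees; the focal length in pixels is half the picture's height over the tangent of half this angle, whatever the lens; pixels are square), "cx", "cy" (the principal point, pixels), "rvec" (rotation vector, rad) and "tvec" (3), from world to camera coordinates, as OpenCV has them. Camera axes: x right, y down, z forward; pixel columns grow to the right and rows downward; lengths in m; the calibration is good to about 2 mm. A picture is of the moment at which its call begins. There is no depth.
- arm.job_done(): hands the job in; it is judged then, once.
The state is a dict: "t": time; "qpos": joint angles; "joint_velocities": joint speeds; "tau": joint torques, N m; "ee_pos": TCP position; "tcp_rot": TCP orientation; "contact_force": force on the tool from outside, world axes, zero at the start; "ft_torque": the same for the moment, N m; "width": finger opening in m; "finger_force": force on a finger pad.
Only numpy, scipy, OpenCV 4.12 (cv2) and the standard library are available. Lean on these libraries where they do the work, as an engineer would, in place of code of your own. Each camera call takes 0.05 s, during which the arm holds its last target. There are 200 camera calls.

## Task

Put the vegetable slicer away: lay every one of its loose dark metal plates that is out (L-shaped and rectangular, four to six of them) flat on the floor of the grey tray, side by side and none on top of another. Then set the white cover over the tray and press it down until both end clips snap over it, and finally turn the black dial on the cover clockwise, seen from above, to its stop. Leave the other kitchen things where they are.

Things in the scene. Friction and masses are not known exactly. Their poses are not given: they have to be found in the camera images.
- tray: grey tray, fixed to the worktop: slab 250 (x) x 172 (y) x 6 mm with an upright wall 4 mm thick round an inside of 192 (x) x 136 (y) mm; the wall's top is 26 mm above the worktop. A spring clip 70 mm wide, 28 mm high stands outside the wall at each end (+x, -x). Origin: centre of the slab's underside. Start yaw within 0.2 rad of 0
- tray_in (a point): centre of the tray's inner floor, 6 mm above the tray's origin, same axes. Six plates fit in one layer: the two Ls interlocked, one turned half round from the other, fill 92 x 132 mm at one end; the rectangles, 62 mm side along y, go two by two in the rest, 2 to 4 mm between parts
- cover: white hood, open below, standing on the worktop: 215 (x) x 159 (y) x 54 mm outside, 207 x 151 x 50 mm inside, a round lip (4 mm radius, reaching 113 mm from the middle) along both ends' lower edge. 0.2 to 0.35 kg. Origin: centre of its underside. Goes over the tray's wall, either end first, 3.5 mm to spare each side; see cover_top for the snap
- dial_grip (a point): on the dial's axis, 83 mm above the cover's underside: TCP point for pinching the dial's grip bar from above. The bar is 56 x 12 mm, its top 89 mm and the disc below it 60.5 mm above the cover's underside; the point's x axis runs along the bar. Lift the cover by this bar
- dial (a joint): black dial on the middle of the cover, rad: 0 with the bar along the cover's x, growing as it is turned clockwise seen from above, stop at 1.4; starts at 0 to 0.3. It turns with 0.1 N m of friction, so it keeps its angle to the cover while the cover is carried by it
- guide_a: one of two alike L-shaped plates, 6 mm dark steel, lying flat, with an upright white grip bar 12 (x) x 36 (y) mm, top 44 mm above the plate's underside. Origin: underside, under the grip's middle. In its frame: foot x -37..55, y -36.5..3.5 mm; leg x -37..7, y 3.5..51.5 mm. 70 g; pinch the grip across its 12 mm from above. Starts right of tray and cover (y below -0.16). May be absent
- guide_b: one of two alike L-shaped plates, 6 mm dark steel, lying flat, with an upright white grip bar 12 (x) x 36 (y) mm, top 44 mm above the plate's underside. Origin: underside, under the grip's middle. In its frame: foot x -37..55, y -36.5..3.5 mm; leg x -37..7, y 3.5..51.5 mm. 70 g; pinch the grip across its 12 mm from above. Starts right of tray and cover (y below -0.16). May be absent
- blade_a: one of four alike rectangular plates, 44 (x) x 62 (y) x 6 mm, dark steel, lying flat, with an upright white grip bar 12 (x) x 36 (y) mm, top 44 mm above the underside. Origin: centre of the underside. 50 g; pinch the grip across its 12 mm from above. Starts right of tray and cover (y below -0.16). May be absent
- blade_b: one of four alike rectangular plates, 44 (x) x 62 (y) x 6 mm, dark steel, lying flat, with an upright white grip bar 12 (x) x 36 (y) mm, top 44 mm above the underside. Origin: centre of the underside. 50 g; pinch the grip across its 12 mm from above. Starts right of tray and cover (y below -0.16). May be absent
- blade_c: one of four alike rectangular plates, 44 (x) x 62 (y) x 6 mm, dark steel, lying flat, with an upright white grip bar 12 (x) x 36 (y) mm, top 44 mm above the underside. Origin: centre of the underside. 50 g; pinch the grip across its 12 mm from above. Starts right of tray and cover (y below -0.16). May be absent
- blade_d: one of four alike rectangular plates, 44 (x) x 62 (y) x 6 mm, dark steel, lying flat, with an upright white grip bar 12 (x) x 36 (y) mm, top 44 mm above the underside. Origin: centre of the underside. 50 g; pinch the grip across its 12 mm from above. Starts right of tray and cover (y below -0.16). May be absent
- mug: striped mug standing at the back, bystander
- spice_tin: small round lidded tin standing at the back, bystander
- fork: fork with a red handle lying at the front edge, bystander
- spoon: metal spoon lying at the front edge, bystander
- clip_nose (a point): middle of the round nose (5 mm radius) of the clip at the tray's +x end, 17 mm above the worktop, 115.5 mm from the tray's middle; the other clip mirrors it. Each nose springs 2.5 mm outward (3 to 4 N) as the cover's lip is pressed past, then snaps back over it
- cover_top (a point): centre of the cover's flat top, under the dial, 54 mm above its origin. The lips meet the clips when the cover's origin is about 19 mm above the tray's; pressed with 10 to 20 N on the middle the cover snaps down till it stands on the slab, origin 6 mm above the tray's
Not all that is in view belongs to the job. Leave any green look-alike of the blade_d alone.

How it is judged:
By the outcome, as a careful person would: the job done as asked, in the order asked, and still so for the second after the job is handed in, with the robot touching nothing.
Of guide_a, guide_b, blade_a, blade_b, blade_c, blade_d only 4 to 6 are there at a start; the rules pass over those that are not, and their reading is None.
At some moment in a run one of guide_a, guide_b, blade_a, blade_b, blade_c, blade_d, cover may be knocked a few centimetres aside while the robot is not near it.
Once in a run the grip may slacken for a moment while it holds something.
It also fails if it takes over 210 s, if anything falls off the work surface, if the arm or the gripper's body presses on something with over 40 N, if the wrist force passes 120 N, or if a joint passes its speed limit or range.

## Working session

There is one attempt and no reset: what is moved stays moved. The work goes in short steps, Python scripts to look and compute and a tool call to move; the robot and the scene stay as the last step left them, time stands still between calls to the robot, and variables do not carry over. Pictures are saved under pics/ and viewed, at most 14 in all, crops included, and the job is handed in when it is done.

Besides the shell and the picture viewer there is one more tool, called after "Call:" as a command line: name --argument value ..., lists and objects as JSON in quotes. move_arm: Moves the arm, as the interface text tells. Its arguments: {"type":"object","properties":{"plan":{"type":"string"},"squeeze":{"type":"number"}},"required":["plan"]}

```bash
ls; mkdir -p pics
python3 - <<'E'
from cell import observe, viewer, arm
import cv2, numpy as np, pickle
print(observe())
for n in ("scene","top"):
    d=viewer.read_camera(n); cv2.imwrite(f"pics/{n}0.png",d["pixels"])
    print(n,d["fov_y"],d["cx"],d["cy"],d["rvec"],d["tvec"])
    pickle.dump(d,open(f"{n}0.pkl","wb"))
E
```

```text
pics
{'t': 0.0, 'qpos': array([ 1.24432513e+00,  9.18859664e-02,  1.23189694e+00,  4.22993583e-07,
        1.81978878e+00, -5.67205822e-02]), 'joint_velocities': array([-0.00162209,  0.00120559,  0.00027389, -0.0003662 , -0.00201158,
       -0.00030289]), 'tau': array([-5.87545437e-04, -4.58727086e+01, -4.18026817e+01, -4.52007259e-05,
        1.14018819e-02, -4.14664271e-06]), 'ee_pos': array([0.15982995, 0.57806778, 0.24882835]), 'tcp_rot': array([-4.22388663e-01, -3.11268576e+00,  3.05128861e-03]), 'contact_force': array([-0.174388  , -0.723301  , -0.07484072]), 'ft_torque': array([0.02782858, 0.00700162, 0.03557001]), 'finger_force': 0.0, 'width': 0.08530131986418396}
scene 52.66242744571423 320.47813739292053 237.39453302516984 [ 2.25143164 -1.01977604  0.38371076] [-0.40984717  0.37061089  0.7986601 ]
top 45.97813566274507 317.7026690894417 242.21625623983596 [ 2.12852661 -1.73323377  0.43542833] [-0.17917485  0.53075875  0.99836972]
```

View pics/scene0.png

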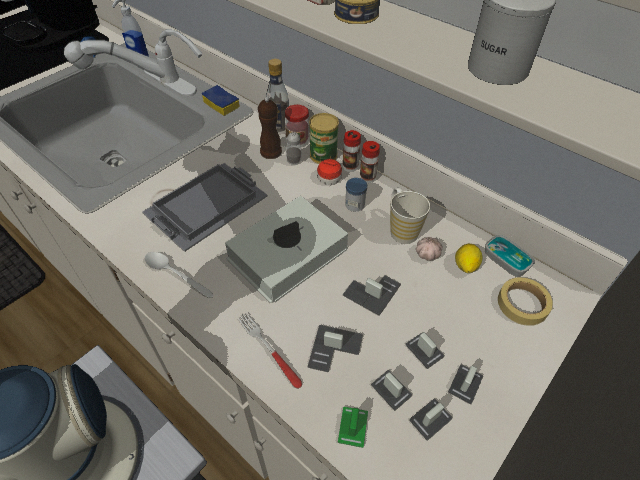

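View pics/top0.png

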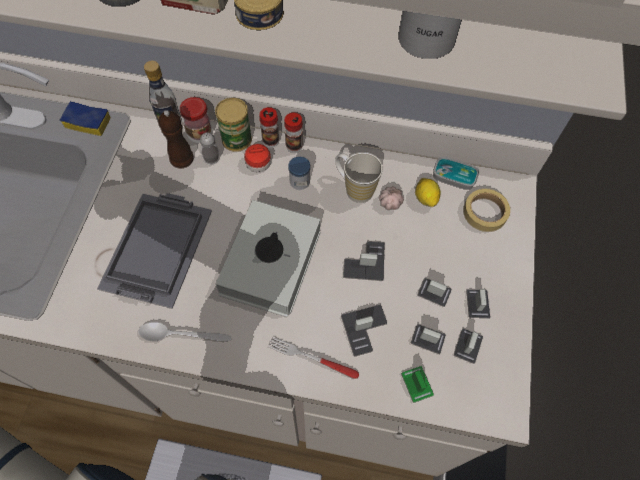

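Top view: Ls at (366,261) and (363,327), with four blades at (435,290), (479,302), (429,337) and (469,343). The tray is at (155,250) and the cover at (270,255). Look-alikes: the green blade at (418,384) must be left alone; the fork (315,357) and spoon (180,331) are bystanders. I'll check this in a close crop along with the dark masks.

```bash
cat > h.py <<'E'
import cv2, numpy as np, pickle
from cell import observe, viewer, arm
def cam(n):
    return viewer.read_camera(n)
def K(d):
    f=240/np.tan(np.radians(d["fov_y"])/2)
    return np.array([[f,0,d["cx"]],[0,f,d["cy"]],[0,0,1]])
def ray(d,uv,z):
    R=cv2.Rodrigues(np.array(d["rvec"]))[0]; C=-R.T@np.array(d["tvec"])
    uv=np.atleast_2d(np.asarray(uv,float)); v=np.c_[uv,np.ones(len(uv))]@np.linalg.inv(K(d)).T@R
    s=(z-C[2])/v[:,2]; return C[:2]+s[:,None]*v[:,:2]
def proj(d,P):
    return cv2.projectPoints(np.atleast_2d(np.asarray(P,float)),np.array(d["rvec"]),np.array(d["tvec"]),K(d),None)[0][:,0]
def darks(d,lo=60,thr=110):
    g=d["pixels"].max(2); m=(g<thr).astype(np.uint8)
    return m
E
python3 - <<'E'
from h import *
for n in ("top","scene"):
    d=pickle.load(open(n+"0.pkl","rb"))
    R=cv2.Rodrigues(np.array(d["rvec"]))[0]; print(n,"C",-R.T@d["tvec"])
    m=darks(d); m=cv2.morphologyEx(m,cv2.MORPH_CLOSE,np.ones((3,3)))
    cs,_=cv2.findContours(m,cv2.RETR_EXTERNAL,cv2.CHAIN_APPROX_NONE)
    for c in cs:
        if cv2.contourArea(c)<100: continue
        p=ray(d,c[:,0],.006)
        r=cv2.minAreaRect((p*1000).astype(np.float32))
        if max(r[1])>450: continue
        print(np.round(c[:,0].mean(0)),"rect",np.round(r[0],1),np.round(r[1],1),round(r[2],1))
d=pickle.load(open("top0.pkl","rb"))
a=cv2.resize(d["pixels"][225:405,330:500],None,fx=3.2,fy=3.2,interpolation=cv2.INTER_CUBIC)
cv2.imwrite("pics/crop1.png",a)
E
```

```text
top C [ 0.04439193 -0.16094413  1.13255328]
[414. 381.] rect [ 352.3 -311.9] [58.3 45.7] 30.7
[214. 336.] rect [360.7 109.9] [18.  67.6] 5.2
[469. 346.] rect [ 449.4 -406.4] [45.2 64.8] 77.9
[428. 338.] rect [ 447.4 -323.6] [63.2 46.7] 80.0
[363. 328.] rect [ 440.8 -197.9] [93.  89.2] 27.4
[479. 303.] rect [ 545.8 -419.5] [66.8 45.5] 9.9
[241. 299.] rect [451.1  76.1] [133.5  38.2] 83.7
[434. 293.] rect [ 554.4 -325.4] [62.7 46.8] 75.7
[367. 262.] rect [ 599.2 -164.9] [94.4 87.7] 6.2
[270. 250.] rect [576.8  50.8] [72.7 80. ] 38.6
[303. 268.] rect [556.9 -38. ] [  9.7 229.8] 83.6
[231. 243.] rect [578.9 132.6] [ 11.1 150.9] 83.3
[492. 204.] rect [ 801.2 -431.9] [75.8 50.7] 55.8
[286. 203.] rect [704.4  35.6] [134.8  27.1] 83.5
[440. 182.] rect [ 845.1 -313.2] [ 57.4 137.3] 14.4
[362. 180.] rect [ 802.8 -128.3] [100.6  84.7] 9.9
[455. 168.] rect [ 885.7 -340.6] [111.7  45.3] 77.3
[300. 172.] rect [798.3  26. ] [89.6 52.9] 11.9
[147. 217.] rect [586.  340.7] [278.2 353.8] 88.0
[362. 149.] rect [ 896.2 -113.7] [104.5  37.3] 89.6
[ 39. 157.] rect [708.  652.5] [104.3 245.1] 0.1
[282. 132
[... 835 characters left out ...]
.0
[373. 293.] rect [ 598.3 -164. ] [95.6 89.2] 7.3
[239. 268.] rect [452.6  88.8] [150.9  38. ] 83.0
[505. 255.] rect [ 871.2 -331.8] [115.8  74.9] 80.8
[288. 236.] rect [586.8  77. ] [87.5 79.7] 38.8
[419. 226.] rect [ 813.3 -137.5] [104.5  18.7] 17.7
[319. 250.] rect [602.5 -12.8] [310.1 126.8] 24.1
[436. 206.] rect [ 895.3 -132.5] [68.  40.9] 89.6
[399. 205.] rect [838.3 -59. ] [95.1 36.1] 59.3
[ 23. 195.] rect [250.1 659.5] [167.6  35.7] 79.2
[112. 157.] rect [480.1 605.2] [49.2 67.3] 3.2
[212. 180.] rect [587.5 343.7] [284.8 356.6] 87.1
[222.  98.] rect [851.7 597.2] [161.8  92.2] 68.7
[170.  56.] rect [908.2 915.4] [316.2  43.9] 59.8
[345.   8.] rect [1550.9  691.4] [192.5 284.4] 41.8
```

View pics/crop1.png

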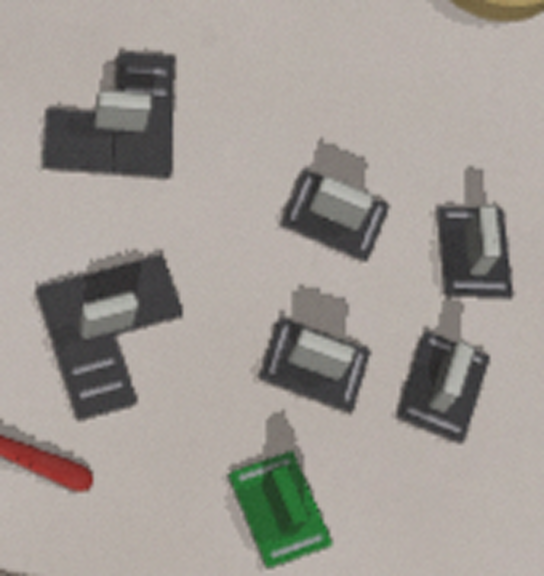

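The crop shows six dark plates (two Ls on the left, four blades on the right) and the green decoy at the bottom. I'll leave the decoy. Next is the tray and cover.

Run:
```python
from h import *
for n,box in (("top",(95,190,215,308)),("scene",(135,160,270,250))):
    d=pickle.load(open(n+"0.pkl","rb")); g=d["pixels"].max(2).copy()
    x0,y0,x1,y1=box
    for thr in (95,110,125,140):
        m=np.zeros_like(g); m[y0:y1,x0:x1]=(g[y0:y1,x0:x1]<thr)
        m=cv2.morphologyEx(m,cv2.MORPH_OPEN,np.ones((3,3)))
        k,l,st,ce=cv2.connectedComponentsWithStats(m); i=1+st[1:,4].argmax()
        c=np.argwhere(l==i)[:,::-1]
        h=cv2.convexHull(c)[:,0]
        r=cv2.minAreaRect((ray(d,h,.006)*1000).astype(np.float32)); print(n,thr,np.round(r[0],1),np.round(r[1],1),round(r[2],1),st[i])
t=pickle.load(open("top0.pkl","rb"))["pixels"][185:320,90:330]; 
cv2.imwrite("pics/crop2.png",cv2.resize(t,None,fx=3.3,fy=3.3,interpolation=cv2.INTER_CUBIC))
t=pickle.load(open("scene0.pkl","rb"))["pixels"][150:300,135:360]; 
cv2.imwrite("pics/crop3.png",cv2.resize(t,None,fx=3.5,fy=3.5,interpolation=cv2.INTER_CUBIC))
```

```text
top 95 [541.8 291.5] [172.9 264.9] 87.4 [ 104  193  107  109 4861]
top 110 [545.4 291.6] [174.3 275.6] 87.1 [  99  190  113  117 8007]
top 125 [545.8 311.3] [224.7 282.1] 89.1 [  99  190  114  118 8632]
top 140 [538.8 304.9] [307.2 275.9] 16.4 [   95   190   120   118 10526]
scene 95 [545.  295.5] [183.  271.3] 86.8 [ 152  164  115   76 3540]
scene 110 [560.5 294.3] [183.3 307.8] 87.1 [ 144  160  123   90 5783]
scene 125 [544.  291.1] [304.5 309.2] 41.5 [ 143  160  127   90 7655]
scene 140 [544.  291.1] [304.5 309.2] 41.5 [ 143  160  127   90 8311]
```

View pics/crop2.png

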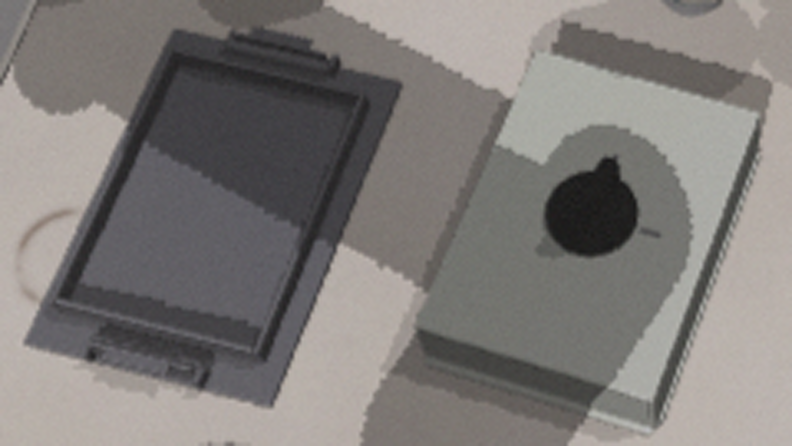

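View pics/crop3.png

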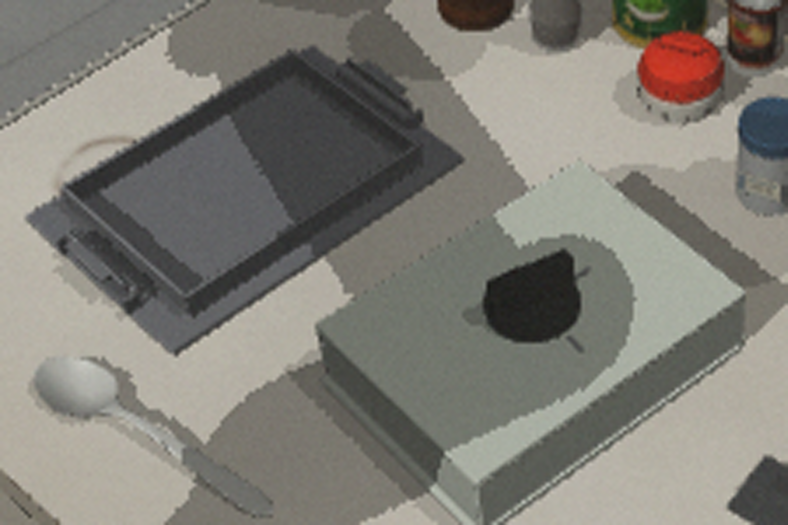

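```bash
cat >> h.py <<'E'
def fit(M,P):
    # rigid 2D fit P ~ R M + t (M,P in mm)
    M=np.asarray(M,float);P=np.asarray(P,float);mc=M.mean(0);pc=P.mean(0)
    a=(M-mc)[:,0]+1j*(M-mc)[:,1]; b=(P-pc)[:,0]+1j*(P-pc)[:,1]
    th=np.angle((b*a.conj()).sum()); R=np.array([[np.cos(th),-np.sin(th)],[np.sin(th),np.cos(th)]])
    t=pc-R@mc; return t,np.degrees(th),np.round(P-(M@R.T+t),1)
def crop2px(X,off,s): return np.asarray(off)+(np.asarray(X,float)+.5)/s-.5
E
python3 - <<'E'
from h import *
T=pickle.load(open("top0.pkl","rb"));S=pickle.load(open("scene0.pkl","rb"))
t=[(172,30),(402,86),(272,407),(25,343)]; s=[(463,158),(178,354),(26,218)]
M=np.array([(125,86),(125,-86),(-125,-86),(-125,86)])
P1=ray(T,crop2px(t,(90,185),3.3),.006)*1000; P2=ray(S,crop2px(s,(135,150),3.5),.006)*1000
print(fit(M,P1)); print(fit(M[1:],P2)); print("tray",fit(np.r_[M,M[1:]],np.r_[P1,P2])[:2])
t=[(537,52),(760,118),(655,402),(418,330)]; s=[(583,162),(745,293),(480,485),(318,330)]
M=np.array([(107.5,79.5),(107.5,-79.5),(-107.5,-79.5),(-107.5,79.5)])
P1=ray(T,crop2px(t,(90,185),3.3),.054)*1000; P2=ray(S,crop2px(s,(135,150),3.5),.054)*1000
print(fit(M,P1)); print(fit(M,P2));
E
```

```text
(array([531.46894564, 291.99502221]), np.float64(-3.0652706056433328), array([[-0.7,  0.6],
       [-2.2,  0.2],
       [ 1.3,  0.3],
       [ 1.6, -1.1]]))
(array([532.79611858, 291.84859992]), np.float64(-2.5264126534841322), array([[-2.4,  0.8],
       [ 1.4, -0.8],
       [ 1. ,  0.1]]))
tray (array([532.09528712, 291.83965363]), np.float64(-2.8146511465397306))
(array([552.89017898,  35.14080321]), np.float64(-6.206803770723967), array([[-0.2,  0.2],
       [-2.2,  0.6],
       [ 1.6,  0.8],
       [ 0.9, -1.6]]))
(array([554.06950473,  34.98747516]), np.float64(-6.06611859201888), array([[ 0.3, -1.8],
       [-1.4,  2.4],
       [ 1.1,  1.3],
       [ 0.1, -2. ]]))
```

```bash
cat >> h.py <<'E'
def pose():
    o=observe(); R=cv2.Rodrigues(o["tcp_rot"])[0]
    return o["ee_pos"]*1000, np.degrees(np.arctan2(R[1,1],R[0,1])), R, o
def go(x,y,z,al,frm=None):
    """mm, deg: turn about tool z, then the shift in tool axes after that turn"""
    p,a,R,o=pose()
    if frm is not None: p,a=np.array(frm[:3],float),frm[3]
    w=np.array([x,y,z])-p; r=np.radians(al)
    dx=-w[0]*np.sin(r)+w[1]*np.cos(r); dy=w[0]*np.cos(r)+w[1]*np.sin(r)
    dt=-((al-a+180)%360-180)
    print(f"to {x:.1f} {y:.1f} {z:.1f} {al:.1f}: turn {dt:.1f}, shift mm {dx:.1f} {dy:.1f} {-w[2]:.1f}")
    return (x,y,z,al)
TR=(531.8,292.0,-2.9)
def tray(u,v,yaw=0,tr=TR):
    r=np.radians(tr[2]); return tr[0]+u*np.cos(r)-v*np.sin(r), tr[1]+u*np.sin(r)+v*np.cos(r)
E
python3 - <<'E'
from h import *
print(pose()[:2])
f=go(590.7,-173,130,6.7); go(590.7,-173,39,6.7,f)
E
```

```text
(array([159.82705045, 578.0845378 , 248.916402  ]), np.float64(74.54511501143472))
to 590.7 -173.0 130.0 6.7: turn 67.8, shift mm -796.2 340.3 118.9
to 590.7 -173.0 39.0 6.7: turn -0.0, shift mm 0.0 0.0 91.0
```

Call:
move_arm --plan "0 0 8.475 0 0 0 0; 0 0 8.475 0 0 0 0; 0 0 8.475 0 0 0 0; 0 0 8.475 0 0 0 0; 0 0 8.475 0 0 0 0; 0 0 8.475 0 0 0 0; 0 0 8.475 0 0 0 0; 0 0 8.475 0 0 0 0; 0 0 0 0 0 0 0" --squeeze 50

```text
t: 1.0
ee_pos: [0.1599, 0.5782, 0.2494]
tcp_rot: [2.088, 2.347, -0.001]
contact_force: [0.3, 0.1, -0.4]
width: 0.0426
finger_force: 0.0
```

Call:
move_arm --plan "0 0 0 -0.0442 0.0189 0.0066 0; 0 0 0 -0.0442 0.0189 0.0066 0; 0 0 0 -0.0442 0.0189 0.0066 0; 0 0 0 -0.0442 0.0189 0.0066 0; 0 0 0 -0.0442 0.0189 0.0066 0; 0 0 0 -0.0442 0.0189 0.0066 0; 0 0 0 -0.0442 0.0189 0.0066 0; 0 0 0 -0.0442 0.0189 0.0066 0; 0 0 0 -0.0442 0.0189 0.0066 0"

```text
t: 1.9
ee_pos: [0.376, 0.2014, 0.1903]
tcp_rot: [2.081, 2.353, 0.001]
contact_force: [1.5, 1.4, -0.1]
width: 0.0427
finger_force: 0.0
```

Call:
move_arm --plan "0 0 0 -0.0442 0.0189 0.0066 0; 0 0 0 -0.0442 0.0189 0.0066 0; 0 0 0 -0.0442 0.0189 0.0066 0; 0 0 0 -0.0442 0.0189 0.0066 0; 0 0 0 -0.0442 0.0189 0.0066 0; 0 0 0 -0.0442 0.0189 0.0066 0; 0 0 0 -0.0442 0.0189 0.0066 0; 0 0 0 -0.0442 0.0189 0.0066 0; 0 0 0 -0.0442 0.0189 0.0066 0; 0 0 0 0 0 0 0"

```text
t: 2.9
ee_pos: [0.5914, -0.1766, 0.1267]
tcp_rot: [-2.085, -2.345, 0.006]
contact_force: [-0.7, 0.7, -0.2]
width: 0.0425
finger_force: 0.0
```

Run:
```python
from h import *
print(pose()[:2]); f=go(590.7,-173,39,6.7)
d=cam("scene"); cv2.imwrite("pics/s1.png",cv2.resize(d["pixels"][180:400,270:490],None,fx=2.6,fy=2.6))
```

```text
(array([ 591.36017553, -176.61439854,  126.69283781]), np.float64(6.716392402572202))
to 590.7 -173.0 39.0 6.7: turn 0.0, shift mm 3.7 -0.2 87.7
```

View pics/s1.png

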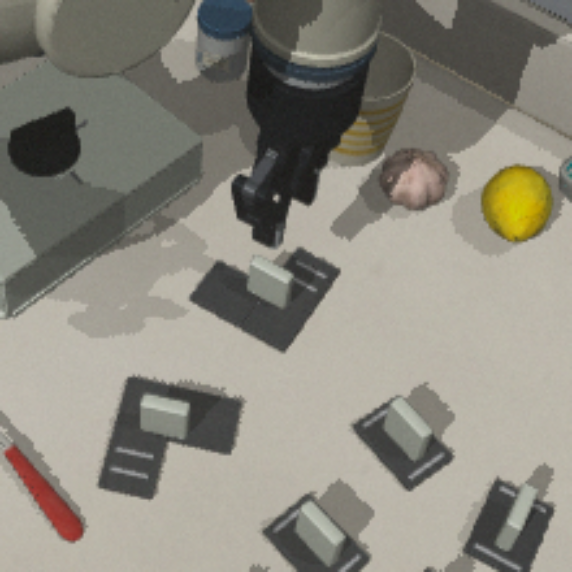

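The gripper hangs above the upper L, aligned with its bar (crop 270,280). I'll descend and grasp.

Call:
move_arm --plan "0 0 0 0.0037 0 0.0377 0; 0 0 0 0 0 0.03 0; 0 0 0 0 0 0.02 0; 0 0 0 0 0 0 0; 0 0 0 0 0 0 -1; 0 0 0 0 0 0 -1; 0 0 0 0 0 0 -1; 0 0 0 0 0 0 -1; 0 0 0 0 0 0 -1"

```text
t: 3.85
ee_pos: [0.5921, -0.1683, 0.0463]
tcp_rot: [2.084, 2.346, 0.003]
contact_force: [-0.5, 1.6, 6.5]
width: 0.011
finger_force: 52.3
```

Run:
```python
from h import *
p,a,_,o=pose();print(p,a,o["width"],o["finger_force"])
f=(p[0],p[1],150,a); go(*f)
x,y=tray(-56,-28.8); f=go(x,y,150,-2.9,f); go(x,y,46,-2.9,f)
```

```text
[ 592.06555978 -168.26993951   46.27010849] 6.767854268592017 0.010972295126261437 52.322977781295776
to 592.1 -168.3 150.0 6.8: turn -0.0, shift mm 0.0 0.0 -103.7
to 474.4 266.1 150.0 -2.9: turn 9.7, shift mm 427.8 -139.5 -0.0
to 474.4 266.1 46.0 -2.9: turn -0.0, shift mm 0.0 0.0 104.0
```

Call:
move_arm --plan "0 0 0 0 0 0 -1; 0 0 0 0 0 0 -1; 0 0 0 0 0 0 -1"

```text
t: 4.15
ee_pos: [0.592, -0.1683, 0.0462]
tcp_rot: [2.084, 2.346, 0.003]
contact_force: [-0.7, 1.9, 6.8]
width: 0.0108
finger_force: 52.3
```

Run:
```python
from h import *
p,a,_,o=pose();print(p,a,o["tau"],o["joint_velocities"])
for n in("scene","top"):
    d=cam(n); u=proj(d,[[.5921,-.1683,.046]])[0].astype(int); print(u); cv2.imwrite(f"pics/{n}2.png",cv2.resize(d["pixels"][u[1]-60:u[1]+70,u[0]-65:u[0]+65],None,fx=4,fy=4))
a=cv2.imread("pics/scene2.png");b=cv2.imread("pics/top2.png");cv2.imwrite("pics/both2.png",cv2.resize(np.hstack([a,b]),(800,400)))
```

```text
[ 592.03302938 -168.28662915   46.24481659] 6.767339485505425 [-8.61194003e-01 -4.44794548e+01 -3.71429229e+01 -3.89236445e-01
 -3.52929588e-01  2.63191375e-02] [-0.00137035  0.00095206  0.00156562  0.00015073  0.00164903  0.00138317]
[373 280]
[366 254]
```

View pics/both2.png

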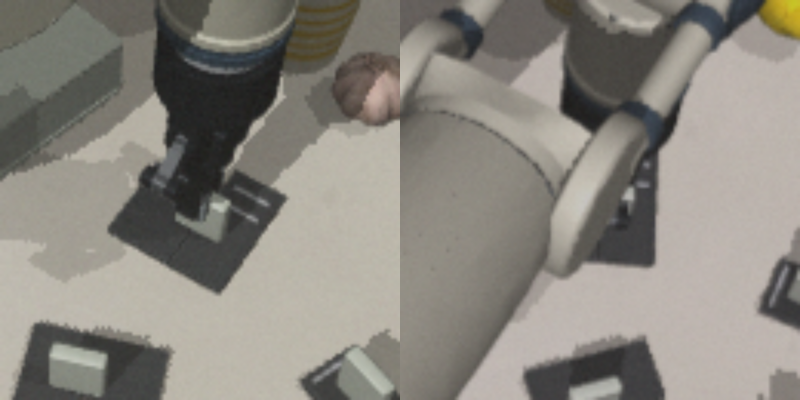

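The left half shows the pads on the bar near its +y end, about 4.5 mm off centre. That is a firm grip, so I'll carry the offset along. I also need to let the arm settle before trusting a reading.

Run:
```python
from h import *
p,a,_,o=pose()
f=(p[0],p[1],165,a); go(*f)
x,y=tray(-56,-24.3); f=go(x,y,165,-2.9,f); go(x,y,53,-2.9,f)
```

```text
to 592.0 -168.3 165.0 6.8: turn -0.0, shift mm 0.0 0.0 -118.7
to 474.6 270.6 165.0 -2.9: turn 9.7, shift mm 432.3 -139.5 -0.0
to 474.6 270.6 53.0 -2.9: turn -0.0, shift mm 0.0 0.0 112.0
```

Call:
move_arm --plan "0 0 0 0 0 -0.02 -1; 0 0 0 0 0 -0.033 -1; 0 0 0 0 0 -0.033 -1; 0 0 0 0 0 -0.033 -1; 0 0 4.85 0 0 0 -1; 0 0 4.85 0 0 0 -1; 0 0 0 0.02 -0.0065 0 -1; 0 0 0 0.036 -0.0116 0 -1; 0 0 0 0.036 -0.0116 0 -1; 0 0 0 0.036 -0.0116 0 -1" --squeeze 60

```text
t: 5.25
ee_pos: [0.5556, -0.0372, 0.1629]
tcp_rot: [2.278, 2.162, 0.001]
contact_force: [0.3, 0.4, -0.2]
width: 0.0111
finger_force: 38.7
```

Call:
move_arm --plan "0 0 0 0.036 -0.0116 0 -1; 0 0 0 0.036 -0.0116 0 -1; 0 0 0 0.036 -0.0116 0 -1; 0 0 0 0.036 -0.0116 0 -1; 0 0 0 0.036 -0.0116 0 -1; 0 0 0 0.036 -0.0116 0 -1; 0 0 0 0.036 -0.0116 0 -1; 0 0 0 0.036 -0.0116 0 -1; 0 0 0 0.034 -0.011 0 -1; 0 0 0 0.018 -0.0058 0 -1"

```text
t: 6.25
ee_pos: [0.4631, 0.3095, 0.1629]
tcp_rot: [-2.275, -2.166, -0.001]
contact_force: [-0.1, -0.9, -0.9]
width: 0.0106
finger_force: 64.3
```

Call:
move_arm --plan "0 0 0 0 0 0.04 -1; 0 0 0 0 0 0.03 -1; 0 0 0 0 0 0 -1; 0 0 0 0 0 0 -1; 0 0 0 0 0 0 -1; 0 0 0 0 0 0 -1; 0 0 0 0 0 0 -1"

```text
t: 6.95
ee_pos: [0.465, 0.3073, 0.0943]
tcp_rot: [2.278, 2.163, 0.004]
contact_force: [-0.3, 1.4, -0.5]
width: 0.0102
finger_force: 64.4
```

Run:
```python
from h import *
p,a,_,o=pose();print(p,a,o["width"],o["finger_force"],o["joint_velocities"].max())
x,y=tray(-56,-24.3); go(x,y,53,-2.9)
ims=[]
for n in("scene","top"):
    d=cam(n); u=proj(d,[[x/1e3,y/1e3,.03]])[0].astype(int); print(u); u=np.maximum(u,70); ims.append(cv2.resize(d["pixels"][u[1]-60:u[1]+70,u[0]-65:u[0]+65],(400,400),interpolation=cv2.INTER_CUBIC))
    pickle.dump(d,open(f"{n}3.pkl","wb"))
cv2.imwrite("pics/both3.png",np.hstack(ims))
```

```text
[464.97706854 307.25163796  94.28273263] -2.9746261928317757 0.010171647939642179 64.39669489860535 0.010533815585277653
to 474.6 270.6 53.0 -2.9: turn -0.1, shift mm -36.2 11.5 41.3
[190 213]
[154 268]
```

View pics/both3.png

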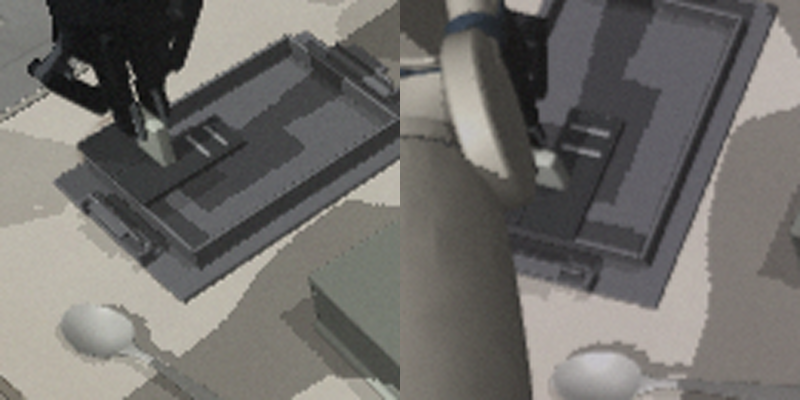

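Run:
```python
from h import *
T=pickle.load(open("top3.pkl","rb"));S=pickle.load(open("scene3.pkl","rb")); s=400/130
p,a,_,o=pose()
P1=ray(T,crop2px([(223,120),(170,112),(177,241)],(89,208),s),.053)*1000
P2=ray(S,crop2px([(244,143),(206,117),(148,204),(80,148)],(125,153),s),.053)*1000
M=[(55,-36.5),(55,3.5),(-37,-36.5),(-37,51.5)]
for P,m in((P1,M[:3]),(P2,M)):
    t,th,r=fit(m,P);print(t,th,r.tolist()); w=t-p[:2]; q=np.radians(a); print("origin rel tcp, tool x,y:",-w[0]*np.sin(q)+w[1]*np.cos(q), w[0]*np.cos(q)+w[1]*np.sin(q))
```

```text
[460.86703845 300.37302801] -0.5861205441627542 [[1.0, 0.8], [-1.0, -1.2], [0.0, 0.4]]
origin rel tcp, tool x,y: -6.913417492055626 -3.395997623177477
[461.5123055  301.68268144] -1.0184297698411877 [[-2.4, -1.0], [-4.0, 2.6], [3.0, 1.1], [3.4, -2.7]]
origin rel tcp, tool x,y: -5.572115606600933 -2.8193946983069615
```

Call:
move_arm --plan "0 0 0 -0.0173 0.0071 0 -1; 0 0 0 -0.0173 0.0072 0 -1; 0 0 0 0 0 0 -1; 0 0 0 0 0 0 -1; 0 0 0 0 0 0.02 -1; 0 0 0 0 0 0.01 -1; 0 0 0 0 0 0.008 -1; 0 0 0 0 0 0 -1; 0 0 0 0 0 0 -1; 0 0 0 0 0 0 -1"

```text
t: 8.05
ee_pos: [0.4769, 0.2719, 0.0551]
tcp_rot: [2.278, 2.163, 0.001]
contact_force: [-1.2, 0.1, 0.3]
width: 0.0102
finger_force: 64.4
```

Run:
```python
from h import *
p,a,_,o=pose();print(p,a,o["contact_force"])
ims=[]
for n,b in(("scene",(135,155)),("top",(90,185))):
    d=cam(n); ims.append(cv2.resize(d["pixels"][b[1]:b[1]+125,b[0]:b[0]+125],(400,400),interpolation=cv2.INTER_CUBIC))
    pickle.dump(d,open(f"{n}4.pkl","wb"))
cv2.imwrite("pics/both4.png",np.hstack(ims))
```

```text
[476.93970751 271.94058506  55.10406135] -2.9509530457603987 [-1.16287306  0.09537242  0.2567005 ]
```

View pics/both4.png

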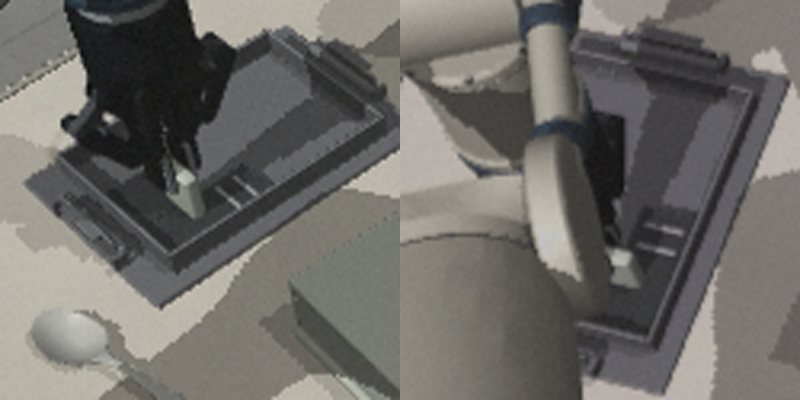

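The L hangs inside the tray just above its floor, with both views clear of the walls. I'll lower it and release.

Call:
move_arm --plan "0 0 0 0 0 0.002 -1; 0 0 0 0 0 0.002 -1; 0 0 0 0 0 0 -1; 0 0 0 0 0 0 -0.4; 0 0 0 0 0 0 -0.4; 0 0 0 0 0 0 -0.4; 0 0 0 0 0 -0.02 -0.4; 0 0 0 0 0 -0.04 -0.4; 0 0 0 0 0 -0.04 -0.4; 0 0 0 0 0 0 -0.4"

```text
t: 9.15
ee_pos: [0.4791, 0.2729, 0.1576]
tcp_rot: [2.276, 2.161, 0.017]
contact_force: [0.6, 1.2, 0.2]
width: 0.0261
finger_force: 0.0
```

Call:
move_arm --plan "0 0 0 0 0 0 0; 0 0 0 0 0 0 0; 0 0 0 0 0 0 0"

```text
t: 9.45
ee_pos: [0.476, 0.2713, 0.1485]
tcp_rot: [-2.277, -2.163, 0.005]
contact_force: [0.6, -0.3, -0.2]
width: 0.0429
finger_force: 0.0
```

```bash
cat >> h.py <<'E'
def plates(ds):
    out=[]
    for d in ds:
        m=cv2.morphologyEx(darks(d),cv2.MORPH_CLOSE,np.ones((3,3)))
        for c in cv2.findContours(m,cv2.RETR_EXTERNAL,cv2.CHAIN_APPROX_NONE)[0]:
            if cv2.contourArea(c)<150: continue
            r=cv2.minAreaRect((ray(d,c[:,0],.006)*1000).astype(np.float32)); (w,h)=r[1]
            hs=cv2.cvtColor(d["pixels"],cv2.COLOR_BGR2HSV)[c[:,0,1],c[:,0,0]]
            if not(330<r[0][0]<720 and -480<r[0][1]<-120): continue
            k="L" if 84<min(w,h) and max(w,h)<100 else "B" if 40<min(w,h)<50 and 58<max(w,h)<70 else None
            if k and np.median(hs[:,1])<100:
                th=r[2]+(90 if h>w else 0); out.append(k); print(k,np.round(r[0],1),np.round(r[1],1),"long dir",round((th+90)%180-90,1))
E
python3 - <<'E'
from h import *
p,a,_,o=pose();print(p,a)
plates([cam("scene"),cam("top")])
f=go(447.5,-186.8,150,27.4); go(447.5,-186.8,40,27.4,f)
E
```

```text
[475.98649415 271.32549224 148.46960008] -2.9589981419996287
B [ 449. -405.] [45.3 63.9] long dir -11.7
B [ 446.9 -323.1] [62.7 46.2] long dir 80.0
B [ 545.4 -419. ] [66.7 44.7] long dir 10.2
B [ 552.5 -324.4] [63.5 45.4] long dir 78.2
L [ 440.7 -197.4] [94.5 88.5] long dir 27.4
B [ 449.6 -406.3] [45.1 64.4] long dir -12.1
B [ 447.2 -324. ] [62.9 46. ] long dir 79.3
L [ 440.8 -197.8] [93. 89.] long dir 27.4
B [ 546.8 -419.3] [64.7 45.5] long dir 9.9
B [ 553.9 -325.3] [62.7 45.9] long dir 75.8
to 447.5 -186.8 150.0 27.4: turn -30.4, shift mm -393.6 -236.3 -1.1
to 447.5 -186.8 40.0 27.4: turn -0.0, shift mm 0.0 0.0 110.0
```

Call:
move_arm --plan "0 0 -7.6 0 0 0 0; 0 0 -7.6 0 0 0 0; 0 0 -7.6 0 0 0 0; 0 0 -7.6 0 0 0 0; 0 0 0 -0.0328 -0.0197 0 0; 0 0 0 -0.0328 -0.0197 0 0; 0 0 0 -0.0328 -0.0197 0 0; 0 0 0 -0.0328 -0.0197 0 0; 0 0 0 -0.0328 -0.0197 0 0; 0 0 0 -0.0328 -0.0197 0 0"

```text
t: 10.55
ee_pos: [0.4619, 0.0411, 0.1498]
tcp_rot: [-1.63, -2.685, 0.001]
contact_force: [1.7, 0.4, -0.4]
width: 0.0428
finger_force: 0.0
```

Call:
move_arm --plan "0 0 0 -0.0328 -0.0197 0 0; 0 0 0 -0.0328 -0.0197 0 0; 0 0 0 -0.0328 -0.0197 0 0; 0 0 0 -0.0328 -0.0197 0 0; 0 0 0 -0.0328 -0.0197 0 0; 0 0 0 -0.0328 -0.0197 0 0; 0 0 0 0 0 0 0; 0 0 0 0 0 0.04 0; 0 0 0 0 0 0.03 0; 0 0 0 0 0 0.015 0"

```text
t: 11.55
ee_pos: [0.4467, -0.1852, 0.0618]
tcp_rot: [-1.628, -2.68, 0.0]
contact_force: [0.4, 0.4, -0.9]
width: 0.0429
finger_force: 0.0
```

Call:
move_arm --plan "0 0 0 0 0 0 0; 0 0 0 0 0 0 0; 0 0 0 0 0 0 0; 0 0 0 0 0 0 0; 0 0 0 0 0 0 0"

```text
t: 12.05
ee_pos: [0.4489, -0.1868, 0.0667]
tcp_rot: [1.63, 2.683, 0.0]
contact_force: [-0.4, -0.3, -0.3]
width: 0.0425
finger_force: 0.0
```

Run:
```python
from h import *
p,a,_,o=pose();print(p,a); go(447.5,-186.8,40,27.4)
ims=[]
for n,b in(("scene",(290,275)),("top",(90,185))):
    d=cam(n); ims.append(cv2.resize(d["pixels"][b[1]:b[1]+125,b[0]:b[0]+125],(400,400),interpolation=cv2.INTER_CUBIC))
    pickle.dump(d,open(f"{n}5.pkl","wb"))
cv2.imwrite("pics/both5.png",np.hstack(ims))
```

```text
[ 448.88590174 -186.79359866   66.7226078 ] 27.448491337274557
to 447.5 -186.8 40.0 27.4: turn 0.0, shift mm 0.6 -1.2 26.7
```

View pics/both5.png

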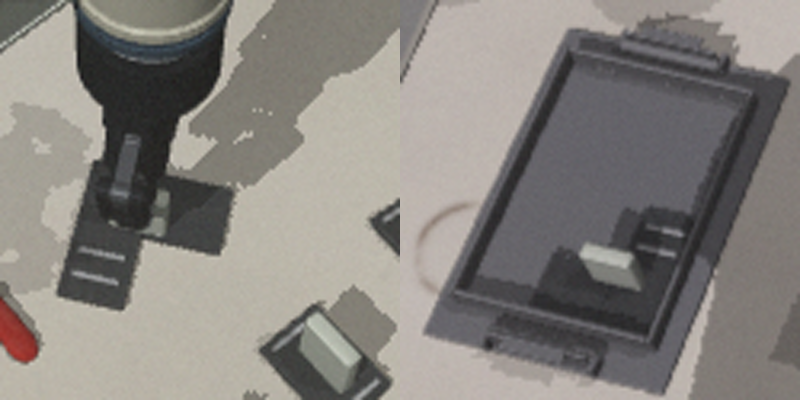

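Left: the gripper is over the lower L. Right: the first L lies flat in the tray, with foot corner (697,222) and leg corner (535,303). I'll measure that pose while grasping.

Call:
move_arm --plan "0 0 0 0.0006 -0.0012 0.015 0; 0 0 0 0 0 0.0117 0; 0 0 0 0 0 0 0; 0 0 0 0 0 0 0; 0 0 0 0 0 0 -1; 0 0 0 0 0 0 -1; 0 0 0 0 0 0 -1; 0 0 0 0 0 0 -1; 0 0 0 0 0 0 -1; 0 0 0 0 0 0 -1"

```text
t: 13.15
ee_pos: [0.4474, -0.1868, 0.0395]
tcp_rot: [1.63, 2.684, 0.0]
contact_force: [0.1, -0.3, 4.1]
width: 0.0109
finger_force: 62.4
```

Run:
```python
from h import *
p,a,_,o=pose();print(p,a,o["width"],o["finger_force"])
T=pickle.load(open("top5.pkl","rb")); s=3.2
P=ray(T,crop2px([(297,222),(230,207),(153,250),(135,303)],(90,185),s),.012)*1000
t,th,r=fit([(55,-36.5),(55,3.5),(7,51.5),(-37,51.5)],P); print("L1",t,th,r.tolist(),"want",tray(-56,-28.8))
P=ray(T,crop2px([(168,29),(390,83),(265,393),(24,332)],(90,185),s),.006)*1000
print("slab",fit([(125,86),(125,-86),(-125,-86),(-125,86)],P))
P=ray(T,crop2px([(167,50),(355,93),(255,347),(53,293)],(90,185),s),.026)*1000
print("walltop",fit([(99,71),(99,-71),(-99,-71),(-99,71)],P))
f=(p[0],p[1],165,a); go(*f)
x,y=tray(-38,28.8); x+=2; f=go(x,y,165,-2.9,f); go(x,y,p[2]+10,-2.9,f)
```

```text
[ 447.35537479 -186.77510275   39.46971726] 27.442277246327397 0.010850255879405277 62.42928743362427
L1 [476.34700043 268.0614166 ] -1.7353292912074885 [[-3.5, -1.3], [-3.2, 7.4], [1.3, -1.5], [5.4, -4.5]] want (np.float64(474.4146393234762), np.float64(266.0700871573914))
slab (array([532.02585126, 291.73600247]), np.float64(-3.076479112561843), array([[-1. ,  0.1],
       [-2.4,  0.4],
       [ 2. ,  0. ],
       [ 1.4, -0.5]]))
walltop (array([530.81616548, 289.87711612]), np.float64(-2.741397649659007), array([[-0.5,  0.2],
       [-0.2,  0.7],
       [-1. , -1.2],
       [ 1.8,  0.3]]))
to 447.4 -186.8 165.0 27.4: turn -0.0, shift mm 0.0 0.0 -125.5
to 497.3 322.7 165.0 -2.9: turn 30.3, shift mm 511.3 24.1 -0.0
to 497.3 322.7 49.5 -2.9: turn -0.0, shift mm 0.0 0.0 115.5
```

Run:
```python
from h import *
T=pickle.load(open("top5.pkl","rb")); g=T["pixels"].max(2)[185:310,90:215]
m=np.zeros_like(g); m[70:95,50:82]=g[70:95,50:82]
print(m[72:94,54:78])
```

```text
[[105 102 103 104 101 101 104 105 102 105 105 102  95  75  72  72  72  74
   70  56  47  43  46  44]
 [104 103 105 104 107 103 108 103 104 105 105 107  80  70  70  69  73  71
   59  48  41  47  43  48]
 [103 107 105 106 104 105 102 105 105 105 105 105  81  69  73  74  69  71
   54  45  44  43  43  46]
 [101 103 109 106 117 109 100 103 100 103 104 100  78  73  73  70  70  71
   50  46  49  47  47  46]
 [101 107 106 127 155 141 128 122 103 101 103  76  71  73  73  72  70  58
   48  48  68  72  67  59]
 [101 104 107 161 173 175 175 170 161 139 127 110 103  96  83  74  67  55
   47  53  80  95  94  89]
 [ 93 101 135 176 183 176 177 176 171 174 172 169 160 150 126 110  92  83
   59  48  45  56  56  76]
 [ 73  93 159 184 186 184 183 179 181 180 179 176 172 170 174 168 155 151
  106  58  45  46  44  42]
 [ 67  63 127 163 176 174 177 183 187 184 182 185 179 177 174 174 170 159
  135  75  44  47  44  46]
 [ 61  68  72 109 127 134 149 166 175 179 177 185 186 184 183 180 178 162
  108  73  55  44  45  45]
 [ 63  63  63  84 120 126 129 126 125 133 146 166 172 178 175 180 183 145
   91  71  63  4
[... 422 characters left out ...]
55  56  55  54  55  70  90 107 111 119 119 123 125 124 125 125 124
  125 108  87  72  64  62]
 [ 58  54  57  55  55  54  52  55  51  63  90  91 105 112 119 121 123 125
  125 118  94  75  66  61]
 [ 55  54  54  59  52  54  53  55  52  52  54  51  54  65  88  90 107 108
  113 117 112  77  67  62]
 [ 59  59  61  57  58  57  53  57  54  51  58  49  54  54  56  53  57  63
   74  92 112  77  63  65]
 [ 64  65  64  63  65  59  61  55  56  55  54  53  51  56  56  55  54  55
   52  62  64  63  60  66]
 [ 64  61  63  66  67  63  64  66  60  58  48  52  55  57  58  65  59  62
   62  61  62  61  60  66]
 [ 65  61  62  64  65  63  62  64  65  63  53  54  58  58  64  59  58  59
   62  62  64  62  60  62]]
```

```bash
cat >> h.py <<'E'
def bartop(d,x,y,z,thr=152,h=16):
    """centre + long direction of the bright bar top near a guess (mm)"""
    u=proj(d,[[x/1e3,y/1e3,z/1e3]])[0].astype(int); g=d["pixels"].max(2)
    m=np.zeros_like(g); m[u[1]-h:u[1]+h,u[0]-h:u[0]+h]=g[u[1]-h:u[1]+h,u[0]-h:u[0]+h]>thr
    k,l,st,ce=cv2.connectedComponentsWithStats(m); i=1+st[1:,4].argmax() if k>1 else 0
    P=ray(d,np.argwhere(l==i)[:,::-1],z/1e3)*1000; r=cv2.minAreaRect(P.astype(np.float32))
    ev=np.linalg.eigh(np.cov(P.T))[1][:,1]
    print("bar",np.round(P.mean(0),1),"n",len(P),np.round(r[1],1),"dir",round(np.degrees(np.arctan2(ev[1],ev[0]))%180,1)); return P.mean(0)
E
python3 - <<'E'
from h import *
T=pickle.load(open("top5.pkl","rb")); bartop(T,476,267,50)
S=pickle.load(open("scene5.pkl","rb")); bartop(S,476,267,50)
T=pickle.load(open("top0.pkl","rb")); S=pickle.load(open("scene0.pkl","rb"))
for d,th in((T,190),(S,190)):
  print([np.percentile(d["pixels"].max(2)[v-8:v+8,u-8:u+8],[50,75,90,97]).tolist() for u,v in proj(d,[[.449,-.406,.044],[.591,-.173,.044]]).astype(int)])
E
```

```text
bar [474.2 266.8] n 66 [32.2  9.2] dir 86.7
bar [485.9 246.3] n 287 [100.2  31.8] dir 48.8
[[86.0, 160.25, 173.0, 177.35], [125.5, 163.75, 178.0, 183.0]]
[[131.5, 172.25, 177.0, 180.0], [169.5, 178.0, 182.0, 194.0]]
```

Call:
move_arm --plan "0 0 0 0 0 -0.025 -1; 0 0 0 0 0 -0.04 -1; 0 0 0 0 0 -0.04 -1; 0 0 0 0 0 -0.0205 -1; 0 0 7.575 0 0 0 -1; 0 0 7.575 0 0 0 -1; 0 0 7.575 0 0 0 -1; 0 0 7.575 0 0 0 -1; 0 0 0 0.0365 0.0017 0 -1; 0 0 0 0.0365 0.0017 0 -1"

```text
t: 14.15
ee_pos: [0.4535, -0.1135, 0.1634]
tcp_rot: [-2.278, -2.161, 0.001]
contact_force: [0.3, 0.4, -1.0]
width: 0.0107
finger_force: 61.8
```

Call:
move_arm --plan "0 0 0 0.0365 0.0017 0 -1; 0 0 0 0.0365 0.0017 0 -1; 0 0 0 0.0365 0.0017 0 -1; 0 0 0 0.0365 0.0017 0 -1; 0 0 0 0.0365 0.0017 0 -1; 0 0 0 0.0365 0.0017 0 -1; 0 0 0 0.0365 0.0017 0 -1; 0 0 0 0.0365 0.0017 0 -1; 0 0 0 0.0365 0.0017 0 -1; 0 0 0 0.0365 0.0017 0 -1"

```text
t: 15.15
ee_pos: [0.4887, 0.2513, 0.1634]
tcp_rot: [-2.276, -2.165, 0.002]
contact_force: [0.3, -0.1, 0.0]
width: 0.011
finger_force: 61.8
```

Call:
move_arm --plan "0 0 0 0.0365 0.0017 0 -1; 0 0 0 0.0365 0.0017 0 -1; 0 0 0 0 0 0.02 -1; 0 0 0 0 0 0.02 -1; 0 0 0 0 0 0.02 -1; 0 0 0 0 0 0 -1; 0 0 0 0 0 0 -1; 0 0 0 0 0 0 -1; 0 0 0 0 0 0 -1; 0 0 0 0 0 0 -1"

```text
t: 16.15
ee_pos: [0.4967, 0.3228, 0.1055]
tcp_rot: [2.276, 2.165, 0.003]
contact_force: [-0.2, -0.5, -0.9]
width: 0.0108
finger_force: 61.9
```

Run:
```python
from h import *
p,a,_,o=pose();print(p,a,o["width"],o["finger_force"])
x,y=tray(-38,28.8); go(x+2.4,y,49.5,-3.0)
ims=[]
for n,b in(("scene",(135,155)),("top",(90,185))):
    d=cam(n); ims.append(cv2.resize(d["pixels"][b[1]:b[1]+125,b[0]:b[0]+125],(400,400),interpolation=cv2.INTER_CUBIC))
cv2.imwrite("pics/both6.png",np.hstack(ims))
```

```text
[496.66095241 322.75965233 105.51821275] -2.8685444565578355 0.010782308991680449 61.85367822647095
to 497.7 322.7 49.5 -3.0: turn 0.1, shift mm -0.0 1.0 56.0
```

View pics/both6.png

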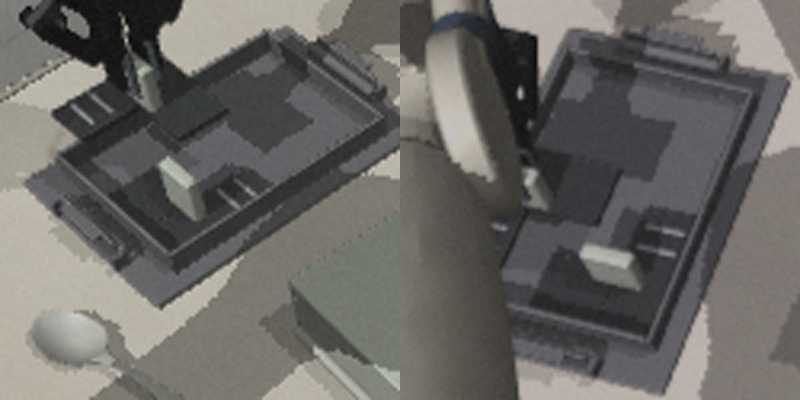

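The second L hangs the right way round, with its foot at the left wall (crop 90,105) and its leg pointing at the first L's notch. I'll lower it.

Call:
move_arm --plan "0 0 0 0 0.001 0.015 -1; 0 0 0 0 0 0.015 -1; 0 0 0 0 0 0.012 -1; 0 0 0 0 0 0.006 -1; 0 0 0 0 0 0.004 -1; 0 0 0 0 0 0.003 -1; 0 0 0 0 0 0 -1; 0 0 0 0 0 0 -1; 0 0 0 0 0 0 -1"

```text
t: 17.15
ee_pos: [0.4975, 0.3227, 0.05]
tcp_rot: [2.276, 2.165, 0.002]
contact_force: [0.6, 0.3, -0.7]
width: 0.011
finger_force: 61.9
```

Call:
move_arm --plan "0 0 0 0 0 0 -0.4; 0 0 0 0 0 0 -0.4; 0 0 0 0 0 0 -0.4; 0 0 0 0 0 0 -0.4"

```text
t: 17.55
ee_pos: [0.4973, 0.3226, 0.0494]
tcp_rot: [2.276, 2.165, 0.0]
contact_force: [-0.1, 0.1, -0.6]
width: 0.0261
finger_force: 0.0
```

Call:
move_arm --plan "0 0 0 0 0 -0.02 -0.4; 0 0 0 0 0 -0.04 -0.4; 0 0 0 0 0 -0.04 -0.4; 0 0 0 0 0 0 0; 0 0 0 0 0 0 0; 0 0 0 0 0 0 0; 0 0 0 0 0 0 0; 0 0 0 0 0 0 0"

```text
t: 18.35
ee_pos: [0.4967, 0.3222, 0.1476]
tcp_rot: [-2.276, -2.165, 0.004]
contact_force: [0.4, -0.1, 0.6]
width: 0.0429
finger_force: 0.0
```

Run:
```python
from h import *
p,a,_,o=pose();print(p,a)
plates([cam("scene"),cam("top")])
f=go(449.4,-323.5,150,-10.2); go(449.4,-323.5,39,-10.2,f)
```

```text
[496.65708735 322.24402643 147.63928118] -2.8594226192657723
B [ 450.  -405.2] [45.3 65.8] long dir -11.7
B [ 446.9 -323.1] [62.5 46.4] long dir 80.2
B [ 544.9 -419. ] [65.7 44.8] long dir 10.4
B [ 552.9 -324.5] [62.8 46.4] long dir 76.2
to 449.4 -323.5 150.0 -10.2: turn 7.3, shift mm -644.1 67.6 -1.7
to 449.4 -323.5 39.0 -10.2: turn -0.0, shift mm 0.0 0.0 111.0
```

Call:
move_arm --plan "0 0 7.3 0 0 0 0; 0 0 0 -0.046 0.00483 0 0; 0 0 0 -0.046 0.00483 0 0; 0 0 0 -0.046 0.00483 0 0; 0 0 0 -0.046 0.00483 0 0; 0 0 0 -0.046 0.00483 0 0; 0 0 0 -0.046 0.00483 0 0; 0 0 0 -0.046 0.00483 0 0; 0 0 0 -0.046 0.00483 0 0; 0 0 0 -0.046 0.00483 0 0"

```text
t: 19.45
ee_pos: [0.4664, -0.0944, 0.1493]
tcp_rot: [2.409, 2.016, 0.0]
contact_force: [1.1, -0.4, -0.9]
width: 0.0429
finger_force: 0.0
```

Call:
move_arm --plan "0 0 0 -0.046 0.00483 0 0; 0 0 0 -0.046 0.00483 0 0; 0 0 0 -0.046 0.00483 0 0; 0 0 0 -0.046 0.00483 0 0; 0 0 0 -0.046 0.00483 0 0; 0 0 0 0 0 0 0; 0 0 0 0 0 0.04 0; 0 0 0 0 0 0.03 0; 0 0 0 0 0 0.01 0; 0 0 0 0 0 0 0"

```text
t: 20.45
ee_pos: [0.4494, -0.3221, 0.0674]
tcp_rot: [-2.406, -2.014, 0.001]
contact_force: [-0.1, -1.0, -0.2]
width: 0.0426
finger_force: 0.0
```

Call:
move_arm --plan "0 0 0 0 0 0 0; 0 0 0 0 0 0 0; 0 0 0 0 0 0 0; 0 0 0 0 0 0 0"

```text
t: 20.85
ee_pos: [0.4507, -0.3236, 0.0706]
tcp_rot: [2.408, 2.015, 0.001]
contact_force: [0.2, 0.4, 0.7]
width: 0.043
finger_force: 0.0
```

Run:
```python
from h import *
p,a,_,o=pose();print(p,a); go(449.4,-323.5,39,-10.2)
d=cam("top");pickle.dump(d,open("top6.pkl","wb"))
bartop(d,474,267,50);bartop(d,495,322,50); print("want L2",tray(-38,28.8))
```

```text
[ 450.66091362 -323.61356174   70.55819887] -10.151659617178828
to 449.4 -323.5 39.0 -10.2: turn 0.0, shift mm -0.1 -1.3 31.6
bar [474.4 266.5] n 68 [32.2  9.8] dir 87.7
bar [494.9 322.2] n 63 [31.5  9.4] dir 86.3
want L2 (np.float64(495.30574110121023), np.float64(322.68564920981964))
```

Call:
move_arm --plan "0 0 0 0 -0.0013 0.018 0; 0 0 0 0 0 0.0136 0; 0 0 0 0 0 0 0; 0 0 0 0 0 0 0; 0 0 0 0 0 0 -1; 0 0 0 0 0 0 -1; 0 0 0 0 0 0 -1; 0 0 0 0 0 0 -1; 0 0 0 0 0 0 -1; 0 0 0 0 0 0 -1"

```text
t: 21.9
ee_pos: [0.4494, -0.3234, 0.0387]
tcp_rot: [2.408, 2.015, 0.001]
contact_force: [0.4, 1.0, 5.1]
width: 0.0106
finger_force: 61.7
```

Run:
```python
from h import *
p,a,_,o=pose();print(p,a,o["width"],o["finger_force"])
f=(p[0],p[1],165,a); go(*f)
for v in(33,-33):
  x,y=tray(24,v); g=go(x+2.4,y,165,-3,f); go(x,y,p[2]+8,-3,g)
```

```text
[ 449.38302557 -323.4450937    38.69813347] -10.155149962928386 0.010635824265796066 61.66491508483887
to 449.4 -323.4 165.0 -10.2: turn -0.0, shift mm 0.0 0.0 -126.3
to 559.8 323.7 165.0 -3.0: turn -7.2, shift mm 652.1 76.4 -0.0
to 557.4 323.7 46.7 -3.0: turn 0.0, shift mm -0.1 -2.4 118.3
to 556.5 257.8 165.0 -3.0: turn -7.2, shift mm 586.1 76.5 -0.0
to 554.1 257.8 46.7 -3.0: turn 0.0, shift mm -0.1 -2.4 118.3
```

Call:
move_arm --plan "0 0 0 0 0 -0.025 -1; 0 0 0 0 0 -0.04 -1; 0 0 0 0 0 -0.04 -1; 0 0 0 0 0 -0.0213 -1; 0 0 -7.2 0 0 0 -1; 0 0 0 0.0408 0.0048 0 -1; 0 0 0 0.0408 0.0048 0 -1; 0 0 0 0.0408 0.0048 0 -1; 0 0 0 0.0408 0.0048 0 -1; 0 0 0 0.0408 0.0048 0 -1"

```text
t: 22.9
ee_pos: [0.483, -0.1189, 0.1632]
tcp_rot: [-2.278, -2.162, 0.001]
contact_force: [0.7, -0.3, -1.2]
width: 0.0108
finger_force: 60.8
```

Call:
move_arm --plan "0 0 0 0.0408 0.0048 0 -1; 0 0 0 0.0408 0.0048 0 -1; 0 0 0 0.0408 0.0048 0 -1; 0 0 0 0.0408 0.0048 0 -1; 0 0 0 0.0408 0.0048 0 -1; 0 0 0 0.0408 0.0048 0 -1; 0 0 0 0.0408 0.0048 0 -1; 0 0 0 0.0408 0.0048 0 -1; 0 0 0 0.0408 0.0048 0 -1; 0 0 0 0.0408 0.0048 0 -1"

```text
t: 23.9
ee_pos: [0.5521, 0.286, 0.163]
tcp_rot: [-2.278, -2.163, 0.002]
contact_force: [0.7, -1.3, 0.2]
width: 0.0105
finger_force: 60.8
```

Call:
move_arm --plan "0 0 0 0.04 0.0048 0 -1; 0 0 0 0 0 0 -1; 0 0 0 0 0 0.025 -1; 0 0 0 0 0 0.025 -1; 0 0 0 0 0 0.02 -1; 0 0 0 0 0 0 -1; 0 0 0 0 0 0 -1; 0 0 0 0 0 0 -1; 0 0 0 0 0 0 -1; 0 0 0 0 0 0 -1"

```text
t: 24.9
ee_pos: [0.5598, 0.3243, 0.0954]
tcp_rot: [2.278, 2.163, 0.003]
contact_force: [0.6, 0.2, -0.5]
width: 0.0107
finger_force: 60.8
```

Run:
```python
from h import *
p,a,_,o=pose();print(p,a,o["width"],o["finger_force"])
x,y=tray(24,33); go(x+2.4,y+.4,45.5,-3.0)
d=cam("scene"); cv2.imwrite("pics/s7.png",cv2.resize(d["pixels"][140:270,135:285],None,fx=4,fy=4,interpolation=cv2.INTER_CUBIC))
```

```text
[559.76078202 324.30488901  95.44530593] -2.9606129779038697 0.010720433196367006 60.799269676208496
to 559.8 324.1 45.5 -3.0: turn 0.0, shift mm -0.2 0.1 49.9
```

View pics/s7.png

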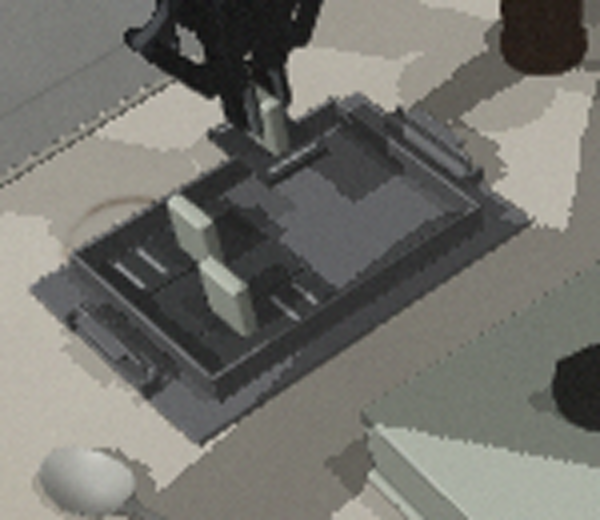

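Both Ls lie flat and interlocked (bars at 190,235 and 230,295), and the blade hangs over its slot. I'll lower it.

Run:
```python
from h import *
plates([cam("scene")])
go(555.7,-324.9,146,-14,(559.8,324.1,146,-3))
```

```text
B [ 450.  -405.2] [45.3 65.8] long dir -11.7
B [ 545.4 -419. ] [66.7 44.7] long dir 10.2
B [ 552.4 -324.4] [63.5 45.5] long dir 78.2
to 555.7 -324.9 146.0 -14.0: turn 11.0, shift mm -630.7 153.0 -0.0
```

Call:
move_arm --plan "0 0 0 0 0 0.018 -1; 0 0 0 0 0 0.016 -1; 0 0 0 0 0 0.008 -1; 0 0 0 0 0 0.005 -1; 0 0 0 0 0 0.003 -1; 0 0 0 0 0 0 -1; 0 0 0 0 0 0 -1; 0 0 0 0 0 0 -1"

```text
t: 25.8
ee_pos: [0.5595, 0.3243, 0.0447]
tcp_rot: [2.278, 2.163, 0.001]
contact_force: [-0.5, -1.3, 3.3]
width: 0.0108
finger_force: 61.3
```

Call:
move_arm --plan "0 0 0 0 0 0 -0.4; 0 0 0 0 0 0 -0.4; 0 0 0 0 0 0 -0.4; 0 0 0 0 0 0 -0.4; 0 0 0 0 0 -0.02 -0.4; 0 0 0 0 0 -0.04 -0.4; 0 0 0 0 0 -0.04 -0.4; 0 0 0 0 0 0 0"

```text
t: 26.6
ee_pos: [0.5618, 0.3254, 0.1523]
tcp_rot: [2.275, 2.161, 0.019]
contact_force: [0.7, 0.4, 2.1]
width: 0.039
finger_force: 0.0
```

Call:
move_arm --plan "0 0 5.5 0 0 0 0; 0 0 5.5 0 0 0 0; 0 0 0 -0.045 0.0109 0 0; 0 0 0 -0.045 0.0109 0 0; 0 0 0 -0.045 0.0109 0 0; 0 0 0 -0.045 0.0109 0 0; 0 0 0 -0.045 0.0109 0 0; 0 0 0 -0.045 0.0109 0 0; 0 0 0 -0.045 0.0109 0 0; 0 0 0 -0.045 0.0109 0 0"

```text
t: 27.6
ee_pos: [0.5566, -0.0481, 0.1437]
tcp_rot: [2.475, 1.935, 0.0]
contact_force: [0.2, -0.4, -0.0]
width: 0.0427
finger_force: 0.0
```

Call:
move_arm --plan "0 0 0 -0.045 0.0109 0 0; 0 0 0 -0.045 0.0109 0 0; 0 0 0 -0.045 0.0109 0 0; 0 0 0 -0.045 0.0109 0 0; 0 0 0 -0.045 0.0109 0 0; 0 0 0 -0.045 0.0109 0 0; 0 0 0 0 0 0 0; 0 0 0 0 0 0.04 0; 0 0 0 0 0 0.03 0; 0 0 0 0 0 0 0"

```text
t: 28.6
ee_pos: [0.5527, -0.3218, 0.0675]
tcp_rot: [-2.467, -1.929, 0.005]
contact_force: [0.3, 0.9, -0.4]
width: 0.0424
finger_force: 0.0
```

Call:
move_arm --plan "0 0 0 0 0 0 0; 0 0 0 0 0 0 0; 0 0 0 0 0 0 0; 0 0 0 0 0 0 0"

```text
t: 29.0
ee_pos: [0.5562, -0.3244, 0.076]
tcp_rot: [2.472, 1.934, 0.002]
contact_force: [0.2, 1.2, 0.1]
width: 0.0428
finger_force: 0.0
```

Run:
```python
from h import *
p,a,_,o=pose();print(p,a); go(555.7,-324.9,39,-14)
d=cam("top")
bartop(d,474,267,50);bartop(d,495,322,50);bartop(d,557,324,50); print("want",tray(24,33))
plates([d])
```

```text
[ 556.17272957 -324.40064934   76.02449221] -13.944052223776527
to 555.7 -324.9 39.0 -14.0: turn 0.1, shift mm -0.6 -0.3 37.0
bar [474.4 266.5] n 68 [32.2  9.8] dir 87.7
bar [494.9 322.2] n 63 [31.5  9.4] dir 86.3
bar [574.3 361.4] n 96 [46.  17.4] dir 8.9
want (np.float64(557.4388315949519), np.float64(323.743508225237))
B [ 449.3 -406.3] [45.1 63.2] long dir -12.1
B [ 545.9 -419.5] [61.8 45.5] long dir 11.2
```

Call:
move_arm --plan "0 0 0 -0.0006 -0.0003 0.02 0; 0 0 0 0 0 0.017 0; 0 0 0 0 0 0 0; 0 0 0 0 0 0 0; 0 0 0 0 0 0 -1; 0 0 0 0 0 0 -1; 0 0 0 0 0 0 -1; 0 0 0 0 0 0 -1; 0 0 0 0 0 0 -1; 0 0 0 0 0 0 -1"

```text
t: 30.05
ee_pos: [0.5555, -0.325, 0.0382]
tcp_rot: [2.473, 1.934, 0.001]
contact_force: [1.0, 0.2, 5.1]
width: 0.0112
finger_force: 60.3
```

Run:
```python
from h import *
p,a,_,o=pose();print(p,a,o["width"],o["finger_force"])
bartop(cam("top"),557,324,50,h=9)
f=(p[0],p[1],165,a); go(*f)
x,y=tray(24,-33); g=go(x+2.4,y+.2,165,-3,f)
```

```text
[ 555.53877985 -324.97180818   38.24921564] -13.956868810185519 0.011215737530205987 60.325398445129395
bar [556.7 322.7] n 63 [32.3  9.8] dir 86.4
to 555.5 -325.0 165.0 -14.0: turn -0.0, shift mm 0.0 -0.0 -126.7
to 556.5 258.0 165.0 -3.0: turn -11.0, shift mm 582.3 -29.6 -0.0
```

Call:
move_arm --plan "0 0 0 0 0 -0.025 -1; 0 0 0 0 0 -0.04 -1; 0 0 0 0 0 -0.04 -1; 0 0 0 0 0 -0.0217 -1; 0 0 -5.5 0 0 0 -1; 0 0 -5.5 0 0 0 -1; 0 0 0 0.0388 -0.002 0 -1; 0 0 0 0.0388 -0.002 0 -1; 0 0 0 0.0388 -0.002 0 -1; 0 0 0 0.0388 -0.002 0 -1"

```text
t: 31.1
ee_pos: [0.5543, -0.1678, 0.1628]
tcp_rot: [-2.278, -2.162, 0.001]
contact_force: [0.3, 0.6, -1.4]
width: 0.0106
finger_force: 59.4
```

Call:
move_arm --plan "0 0 0 0.0388 -0.002 0 -1; 0 0 0 0.0388 -0.002 0 -1; 0 0 0 0.0388 -0.002 0 -1; 0 0 0 0.0388 -0.002 0 -1; 0 0 0 0.0388 -0.002 0 -1; 0 0 0 0.0388 -0.002 0 -1; 0 0 0 0.0388 -0.002 0 -1; 0 0 0 0.0388 -0.002 0 -1; 0 0 0 0.0388 -0.002 0 -1; 0 0 0 0.0388 -0.002 0 -1"

```text
t: 32.1
ee_pos: [0.5544, 0.2208, 0.1629]
tcp_rot: [-2.278, -2.163, 0.002]
contact_force: [1.2, -0.5, -0.5]
width: 0.0111
finger_force: 59.4
```

Call:
move_arm --plan "0 0 0 0.0388 -0.002 0 -1; 0 0 0 0 0 0 -1; 0 0 0 0 0 0.025 -1; 0 0 0 0 0 0.025 -1; 0 0 0 0 0 0.02 -1; 0 0 0 0 0 0 -1; 0 0 0 0 0 0 -1; 0 0 0 0 0 0 -1; 0 0 0 0 0 0 -1; 0 0 0 0 0 0 -1"

```text
t: 33.1
ee_pos: [0.5556, 0.2583, 0.095]
tcp_rot: [2.278, 2.163, 0.003]
contact_force: [0.5, 0.1, -0.1]
width: 0.0105
finger_force: 59.4
```

Run:
```python
from h import *
p,a,_,o=pose();print(p,a,o["width"],o["finger_force"])
x,y=tray(24,-33); go(x+2.4,y+.4,45,-3.0)
plates([cam("scene")])
# next: blade3 (545.8,-419.2) bar 10.2
go(548.2,-419.3,146,-79.8,(556.5,258.2,146,-3))
```

```text
[555.55095111 258.30053198  95.03671534] -2.962637063228194 0.010511067302554217 59.430702924728394
to 556.5 258.2 45.0 -3.0: turn 0.0, shift mm -0.0 1.0 50.0
B [ 449. -405.] [45.3 63.9] long dir -11.7
B [ 545.4 -419. ] [66.7 44.7] long dir 10.2
to 548.2 -419.3 146.0 -79.8: turn 76.8, shift mm -128.1 665.3 -0.0
```

Call:
move_arm --plan "0 0 0 0 0.001 0.018 -1; 0 0 0 0 0 0.016 -1; 0 0 0 0 0 0.008 -1; 0 0 0 0 0 0.005 -1; 0 0 0 0 0 0.003 -1; 0 0 0 0 0 0 -1; 0 0 0 0 0 0 -1; 0 0 0 0 0 0 -1"

```text
t: 33.95
ee_pos: [0.5563, 0.2583, 0.0442]
tcp_rot: [2.278, 2.163, 0.001]
contact_force: [0.1, -0.4, 1.6]
width: 0.0105
finger_force: 59.7
```

Call:
move_arm --plan "0 0 0 0 0 0 -0.4; 0 0 0 0 0 0 -0.4; 0 0 0 0 0 0 -0.4; 0 0 0 0 0 0 -0.4; 0 0 0 0 0 -0.02 -0.4; 0 0 0 0 0 -0.04 -0.4; 0 0 0 0 0 -0.041 -0.4; 0 0 0 0 0 0 0"

```text
t: 34.75
ee_pos: [0.5587, 0.2592, 0.1529]
tcp_rot: [2.275, 2.16, 0.018]
contact_force: [0.6, -0.0, 0.5]
width: 0.0384
finger_force: 0.0
```

Call:
move_arm --plan "0 0 8.535 0 0 0 0; 0 0 8.535 0 0 0 0; 0 0 8.535 0 0 0 0; 0 0 8.535 0 0 0 0; 0 0 8.535 0 0 0 0; 0 0 8.535 0 0 0 0; 0 0 8.535 0 0 0 0; 0 0 8.535 0 0 0 0; 0 0 8.535 0 0 0 0"

```text
t: 35.65
ee_pos: [0.5559, 0.2581, 0.1442]
tcp_rot: [3.13, 0.27, -0.001]
contact_force: [-0.7, 0.6, 1.2]
width: 0.0428
finger_force: 0.0
```

Call:
move_arm --plan "0 0 0 -0.0085 0.0443 0 0; 0 0 0 -0.0085 0.0443 0 0; 0 0 0 -0.0085 0.0443 0 0; 0 0 0 -0.0085 0.0443 0 0; 0 0 0 -0.0085 0.0443 0 0; 0 0 0 -0.0085 0.0443 0 0; 0 0 0 -0.0085 0.0443 0 0; 0 0 0 -0.0085 0.0443 0 0; 0 0 0 -0.0085 0.0443 0 0; 0 0 0 -0.0085 0.0443 0 0"

```text
t: 36.65
ee_pos: [0.5507, -0.1948, 0.1445]
tcp_rot: [3.129, 0.28, 0.0]
contact_force: [1.1, 0.1, 1.0]
width: 0.0427
finger_force: 0.0
```

Call:
move_arm --plan "0 0 0 -0.0085 0.0443 0 0; 0 0 0 -0.0085 0.0443 0 0; 0 0 0 -0.0085 0.0443 0 0; 0 0 0 -0.0085 0.0443 0 0; 0 0 0 -0.0085 0.0443 0 0; 0 0 0 0 0 0 0; 0 0 0 0 0 0 0; 0 0 0 0 0 0 0; 0 0 0 0 0 0 0; 0 0 0 0 0 0 0"

```text
t: 37.65
ee_pos: [0.549, -0.4172, 0.1453]
tcp_rot: [3.128, 0.283, 0.001]
contact_force: [-0.1, -0.8, -0.9]
width: 0.043
finger_force: 0.0
```

Run:
```python
from h import *
p,a,_,o=pose();print(p,a); go(548.2,-419.3,39,-79.8)
d=cam("top"); plates([d,cam("scene")])
bartop(d,474,267,50,h=9);bartop(d,495,322,50,h=9);bartop(d,557,324,50,h=9);bartop(d,554,258,50,h=9); print("want",tray(24,-33))
```

```text
[ 549.03564327 -417.23956996  145.32399055] -79.67635354123118
to 548.2 -419.3 39.0 -79.8: turn 0.1, shift mm -1.2 1.9 106.3
B [ 449.6 -406.3] [45.1 63.6] long dir -11.8
B [ 450.  -405.2] [45.3 65.8] long dir -11.7
B [ 545.4 -419. ] [66.7 44.7] long dir 10.2
bar [474.2 266.8] n 66 [32.2  9.2] dir 86.7
bar [494.9 322.4] n 64 [31.5  9.9] dir 87.0
bar [556.7 322.7] n 63 [32.3  9.8] dir 86.4
bar [553.5 256.9] n 62 [31.9  9.8] dir 86.5
want (np.float64(554.0996975498889), np.float64(257.8280306510807))
```

Call:
move_arm --plan "0 0 0 -0.0012 0.0019 0.04 0; 0 0 0 0 0 0.035 0; 0 0 0 0 0 0.02 0; 0 0 0 0 0 0.0113 0; 0 0 0 0 0 0 0; 0 0 0 0 0 0 0; 0 0 0 0 0 0 0; 0 0 0 0 0 0 -1; 0 0 0 0 0 0 -1; 0 0 0 0 0 0 -1"

```text
t: 38.75
ee_pos: [0.5481, -0.421, 0.0397]
tcp_rot: [3.128, 0.28, 0.002]
contact_force: [1.8, -1.4, 9.7]
width: 0.0105
finger_force: 63.4
```

Call:
move_arm --plan "0 0 0 0 0 0 -1; 0 0 0 0 0 0 -1; 0 0 0 0 0 0 -1"

```text
t: 39.05
ee_pos: [0.5481, -0.421, 0.0397]
tcp_rot: [3.128, 0.28, 0.002]
contact_force: [0.2, 0.5, 5.6]
width: 0.0111
finger_force: 62.3
```

Run:
```python
from h import *
p,a,_,o=pose();print(p,a,o["width"],o["finger_force"])
f=(p[0],p[1],165,a); go(*f)
x,y=tray(71,33); g=go(x+2.4,y+.5,165,-3,f)
# turn afterwards instead
go(x+2.4,y+.5,165,a,f)
```

```text
[ 548.13526671 -421.00647463   39.70262518] -79.77675971746724 0.011051025980904182 62.288782596588135
to 548.1 -421.0 165.0 -79.8: turn -0.0, shift mm 0.0 0.0 -125.3
to 606.8 321.9 165.0 -3.0: turn -76.8, shift mm 744.9 19.7 -0.0
to 606.8 321.9 165.0 -79.8: turn -0.0, shift mm 189.6 -720.7 -0.0
```

Call:
move_arm --plan "0 0 0 0 0 -0.025 -1; 0 0 0 0 0 -0.04 -1; 0 0 0 0 0 -0.04 -1; 0 0 0 0 0 -0.0203 -1; 0 0 0 0 0 0 -1"

```text
t: 39.55
ee_pos: [0.5488, -0.4215, 0.1685]
tcp_rot: [3.124, 0.28, 0.008]
contact_force: [0.0, -0.2, -1.1]
width: 0.0107
finger_force: 61.5
```

Call:
move_arm --plan "0 0 -8.535 0 0 0 -1; 0 0 -8.535 0 0 0 -1; 0 0 -8.535 0 0 0 -1; 0 0 -8.535 0 0 0 -1; 0 0 -8.535 0 0 0 -1; 0 0 -8.535 0 0 0 -1; 0 0 -8.535 0 0 0 -1; 0 0 -8.535 0 0 0 -1; 0 0 -8.535 0 0 0 -1"

```text
t: 40.45
ee_pos: [0.547, -0.42, 0.1606]
tcp_rot: [-2.268, -2.167, 0.001]
contact_force: [1.4, 0.2, -0.3]
width: 0.0112
finger_force: 61.5
```

Call:
move_arm --plan "0 0 0 0.0438 0.0012 0 -1; 0 0 0 0.0438 0.0012 0 -1; 0 0 0 0.0438 0.0012 0 -1; 0 0 0 0.0438 0.0012 0 -1; 0 0 0 0.0438 0.0012 0 -1; 0 0 0 0.0438 0.0012 0 -1; 0 0 0 0.0438 0.0012 0 -1; 0 0 0 0.0438 0.0012 0 -1; 0 0 0 0.0438 0.0012 0 -1; 0 0 0 0.0438 0.0012 0 -1"

```text
t: 41.45
ee_pos: [0.5812, 0.018, 0.1611]
tcp_rot: [-2.276, -2.162, 0.004]
contact_force: [1.1, -0.1, -0.5]
width: 0.0107
finger_force: 61.5
```

Call:
move_arm --plan "0 0 0 0.0438 0.0012 0 -1; 0 0 0 0.0438 0.0012 0 -1; 0 0 0 0.0438 0.0012 0 -1; 0 0 0 0.0438 0.0012 0 -1; 0 0 0 0.0438 0.0012 0 -1; 0 0 0 0.0438 0.0012 0 -1; 0 0 0 0.0438 0.0012 0 -1; 0 0 0 0 0 0 -1; 0 0 0 0 0 0 -1"

```text
t: 42.35
ee_pos: [0.6055, 0.3225, 0.1605]
tcp_rot: [-2.275, -2.165, 0.007]
contact_force: [0.3, -0.1, -0.0]
width: 0.0106
finger_force: 61.5
```

Call:
move_arm --plan "0 0 0 0 0 0.025 -1; 0 0 0 0 0 0.025 -1; 0 0 0 0 0 0.02 -1; 0 0 0 0 0 0 -1; 0 0 0 0 0 0 -1; 0 0 0 0 0 0 -1; 0 0 0 0 0 0 -1; 0 0 0 0 0 0 -1"

```text
t: 43.15
ee_pos: [0.607, 0.3221, 0.0952]
tcp_rot: [2.278, 2.163, 0.003]
contact_force: [-0.9, -0.2, -0.8]
width: 0.0108
finger_force: 61.5
```

Run:
```python
from h import *
p,a,_,o=pose();print(p,a,o["width"],o["finger_force"])
x,y=tray(71,33); go(x+2.4,y+.5,46,-3.0)
plates([cam("scene")])
# last: blade1 (449.5,-405.8) bar -11.9 -> al 78.1
go(451.9,-405.8,146,78.1,(606.8,321.9,146,-3)); go(451.9,-405.8,146,-3,(606.8,321.9,146,-3))
```

```text
[607.01293376 322.14714591  95.21174899] -2.9627093803104656 0.010839586584277427 61.519142389297485
to 606.8 321.9 46.0 -3.0: turn 0.0, shift mm -0.3 -0.2 49.2
B [ 449. -405.] [45.3 63.9] long dir -11.7
to 451.9 -405.8 146.0 78.1: turn -81.1, shift mm 1.5 -744.0 -0.0
to 451.9 -405.8 146.0 -3.0: turn 0.0, shift mm -734.8 -116.6 -0.0
```

Call:
move_arm --plan "0 0 0 0 0 0.018 -1; 0 0 0 0 0 0.016 -1; 0 0 0 0 0 0.008 -1; 0 0 0 0 0 0.005 -1; 0 0 0 0 0 0.0025 -1; 0 0 0 0 0 0 -1; 0 0 0 0 0 0 -1; 0 0 0 0 0 0 -1"

```text
t: 44.0
ee_pos: [0.6068, 0.3222, 0.0457]
tcp_rot: [2.278, 2.163, 0.002]
contact_force: [-2.8, -1.5, 6.0]
width: 0.011
finger_force: 62.4
```

Call:
move_arm --plan "0 0 0 0 0 0 -0.55; 0 0 0 0 0 0 -0.55; 0 0 0 0 0 0 -0.55; 0 0 0 0 0 0 -0.55; 0 0 0 0 0 -0.02 -0.55; 0 0 0 0 0 -0.04 -0.55; 0 0 0 0 0 -0.041 -0.55; 0 0 0 0 0 0 0"

```text
t: 44.8
ee_pos: [0.609, 0.3232, 0.154]
tcp_rot: [2.275, 2.161, 0.019]
contact_force: [0.4, 0.5, 1.5]
width: 0.0326
finger_force: 0.0
```

Call:
move_arm --plan "0 0 0 -0.0432 -0.0069 0 0; 0 0 0 -0.0432 -0.0069 0 0; 0 0 0 -0.0432 -0.0069 0 0; 0 0 0 -0.0432 -0.0069 0 0; 0 0 0 -0.0432 -0.0069 0 0; 0 0 0 -0.0432 -0.0069 0 0; 0 0 0 -0.0432 -0.0069 0 0; 0 0 0 -0.0432 -0.0069 0 0; 0 0 0 -0.0432 -0.0069 0 0; 0 0 0 -0.0432 -0.0069 0 0"

```text
t: 45.8
ee_pos: [0.5146, -0.1074, 0.145]
tcp_rot: [2.278, 2.163, 0.0]
contact_force: [1.3, -0.3, -0.2]
width: 0.0426
finger_force: 0.0
```

Call:
move_arm --plan "0 0 0 -0.0432 -0.0069 0 0; 0 0 0 -0.0432 -0.0069 0 0; 0 0 0 -0.0432 -0.0069 0 0; 0 0 0 -0.0432 -0.0069 0 0; 0 0 0 -0.0432 -0.0069 0 0; 0 0 0 -0.0432 -0.0069 0 0; 0 0 0 -0.0432 -0.0069 0 0"

```text
t: 46.5
ee_pos: [0.4507, -0.407, 0.1448]
tcp_rot: [2.278, 2.163, 0.0]
contact_force: [1.5, 0.8, 0.2]
width: 0.0427
finger_force: 0.0
```

Call:
move_arm --plan "0 0 -8.11 0 0 0 0; 0 0 -8.11 0 0 0 0; 0 0 -8.11 0 0 0 0; 0 0 -8.11 0 0 0 0; 0 0 -8.11 0 0 0 0; 0 0 -8.11 0 0 0 0; 0 0 -8.11 0 0 0 0; 0 0 -8.11 0 0 0 0; 0 0 -8.11 0 0 0 0; 0 0 -8.11 0 0 0 0"

```text
t: 47.5
ee_pos: [0.4514, -0.4053, 0.1447]
tcp_rot: [-0.315, -3.125, -0.0]
contact_force: [0.7, 0.9, -0.3]
width: 0.0426
finger_force: 0.0
```

Call:
move_arm --plan "0 0 0 0 0 0 0; 0 0 0 0 0 0 0; 0 0 0 0 0 0 0; 0 0 0 0 0 0 0; 0 0 0 0 0 0 0"

```text
t: 48.0
ee_pos: [0.4514, -0.4054, 0.1452]
tcp_rot: [0.326, 3.125, -0.0]
contact_force: [-0.3, 0.4, -0.3]
width: 0.0429
finger_force: 0.0
```

Run:
```python
from h import *
p,a,_,o=pose();print(p,a); go(451.9,-405.8,39,78.1)
d=cam("top"); plates([d,cam("scene")])
bartop(d,474,267,50,h=9);bartop(d,495,322,50,h=9);bartop(d,557,324,50,h=9);bartop(d,554,258,50,h=9);bartop(d,604,321,50,h=9); print("want",tray(71,33))
```

```text
[ 451.42778341 -405.38220111  145.18299525] 78.08384860627115
to 451.9 -405.8 39.0 78.1: turn -0.0, shift mm -0.5 -0.3 106.2
B [ 450.6 -405.3] [45.3 67. ] long dir -11.7
bar [474.3 266.6] n 69 [32.3 10. ] dir 88.0
bar [494.8 322.2] n 65 [32.4  9.9] dir 86.5
bar [556.7 322.7] n 63 [32.3  9.8] dir 86.4
bar [553.5 256.7] n 63 [32.8  9.8] dir 85.9
bar [604.  321.1] n 59 [32.7  9.6] dir 85.3
want (np.float64(604.3786413826087), np.float64(321.3656400416315))
```

Call:
move_arm --plan "0 0 0 -0.0005 -0.0003 0.04 0; 0 0 0 0 0 0.035 0; 0 0 0 0 0 0.02 0; 0 0 0 0 0 0.0113 0; 0 0 0 0 0 0 0; 0 0 0 0 0 0 0; 0 0 0 0 0 0 0; 0 0 0 0 0 0 -1; 0 0 0 0 0 0 -1; 0 0 0 0 0 0 -1"

```text
t: 49.1
ee_pos: [0.4523, -0.4062, 0.0401]
tcp_rot: [0.324, 3.123, -0.002]
contact_force: [-0.1, 0.6, 3.3]
width: 0.0107
finger_force: 59.8
```

Call:
move_arm --plan "0 0 0 0 0 0 -1; 0 0 0 0 0 0 -1; 0 0 0 0 0 0 -1"

```text
t: 49.4
ee_pos: [0.4523, -0.4062, 0.04]
tcp_rot: [0.325, 3.123, -0.002]
contact_force: [0.1, -0.8, 4.9]
width: 0.0106
finger_force: 60.1
```

Run:
```python
from h import *
p,a,_,o=pose();print(p,a,o["width"],o["finger_force"])
f=(p[0],p[1],165,a); go(*f)
x,y=tray(71,-33); g=go(x+2.4,y+.5,165,-3,f)
```

```text
[ 452.26606459 -406.24124182   40.03345886] 78.13551194339138 0.010604109739204278 60.11678338050842
to 452.3 -406.2 165.0 78.1: turn -0.0, shift mm 0.0 0.0 -125.0
to 603.4 256.0 165.0 -3.0: turn 81.1, shift mm 669.2 116.3 -0.0
```

Call:
move_arm --plan "0 0 0 0 0 -0.025 -1; 0 0 0 0 0 -0.04 -1; 0 0 0 0 0 -0.04 -1; 0 0 0 0 0 -0.02 -1; 0 0 0 0 0 0 -1"

```text
t: 49.9
ee_pos: [0.4529, -0.4068, 0.1681]
tcp_rot: [0.324, 3.12, -0.007]
contact_force: [0.4, 0.4, -0.1]
width: 0.0109
finger_force: 59.2
```

Call:
move_arm --plan "0 0 8.11 0 0 0 -1; 0 0 8.11 0 0 0 -1; 0 0 8.11 0 0 0 -1; 0 0 8.11 0 0 0 -1; 0 0 8.11 0 0 0 -1; 0 0 8.11 0 0 0 -1; 0 0 8.11 0 0 0 -1; 0 0 8.11 0 0 0 -1; 0 0 8.11 0 0 0 -1; 0 0 8.11 0 0 0 -1"

```text
t: 50.9
ee_pos: [0.4512, -0.4051, 0.161]
tcp_rot: [-2.281, -2.154, 0.0]
contact_force: [-0.4, -0.0, 0.1]
width: 0.0106
finger_force: 59.2
```

Call:
move_arm --plan "0 0 0 0.0418 0.0073 0 -1; 0 0 0 0.0418 0.0073 0 -1; 0 0 0 0.0418 0.0073 0 -1; 0 0 0 0.0418 0.0073 0 -1; 0 0 0 0.0418 0.0073 0 -1; 0 0 0 0.0418 0.0073 0 -1; 0 0 0 0.0418 0.0073 0 -1; 0 0 0 0.0418 0.0073 0 -1; 0 0 0 0.0418 0.0073 0 -1; 0 0 0 0.0418 0.0073 0 -1"

```text
t: 51.9
ee_pos: [0.5456, 0.0097, 0.1614]
tcp_rot: [-2.276, -2.162, 0.004]
contact_force: [1.0, -0.4, -0.3]
width: 0.011
finger_force: 59.2
```

Call:
move_arm --plan "0 0 0 0.0418 0.0073 0 -1; 0 0 0 0.0418 0.0073 0 -1; 0 0 0 0.0418 0.0073 0 -1; 0 0 0 0.0418 0.0073 0 -1; 0 0 0 0.0418 0.0073 0 -1; 0 0 0 0.0418 0.0073 0 -1; 0 0 0 0 0 0 -1; 0 0 0 0 0 0 -1; 0 0 0 0 0 0 -1"

```text
t: 52.8
ee_pos: [0.6026, 0.2551, 0.1623]
tcp_rot: [-2.278, -2.162, 0.004]
contact_force: [0.6, -0.6, -1.0]
width: 0.011
finger_force: 59.2
```

Call:
move_arm --plan "0 0 0 0 0 0.025 -1; 0 0 0 0 0 0.025 -1; 0 0 0 0 0 0.02 -1; 0 0 0 0 0 0 -1; 0 0 0 0 0 0 -1; 0 0 0 0 0 0 -1; 0 0 0 0 0 0 -1; 0 0 0 0 0 0 -1"

```text
t: 53.6
ee_pos: [0.6036, 0.2562, 0.0953]
tcp_rot: [2.278, 2.163, 0.003]
contact_force: [-0.4, 1.1, -0.3]
width: 0.0105
finger_force: 59.2
```

Run:
```python
from h import *
p,a,_,o=pose();print(p,a,o["width"],o["finger_force"])
x,y=tray(71,-33); go(x+2.4,y+.5,46.3,-3.0)
d=cam("top"); pickle.dump(d,open("top8.pkl","wb"))
```

```text
[603.55225684 256.2340369   95.34220482] -2.9657204670800357 0.010533709784889137 59.228975772857666
to 603.4 256.0 46.3 -3.0: turn 0.0, shift mm -0.3 -0.1 49.0
```

Call:
move_arm --plan "0 0 0 0 0 0.018 -1; 0 0 0 0 0 0.016 -1; 0 0 0 0 0 0.008 -1; 0 0 0 0 0 0.005 -1; 0 0 0 0 0 0.0025 -1; 0 0 0 0 0 0 -1; 0 0 0 0 0 0 -1; 0 0 0 0 0 0 -1"

```text
t: 54.45
ee_pos: [0.6033, 0.2563, 0.0461]
tcp_rot: [2.278, 2.163, 0.002]
contact_force: [-3.0, -0.5, 5.0]
width: 0.0109
finger_force: 60.0
```

Call:
move_arm --plan "0 0 0 0 0 0 -0.55; 0 0 0 0 0 0 -0.55; 0 0 0 0 0 0 -0.55; 0 0 0 0 0 0 -0.55; 0 0 0 0 0 -0.02 -0.55; 0 0 0 0 0 -0.04 -0.55; 0 0 0 0 0 -0.041 -0.55; 0 0 0 0 0 -0.02 0.2; 0 0 0 0 0 -0.02 0.2; 0 0 0 0 0 0 0.2"

```text
t: 55.45
ee_pos: [0.6042, 0.2566, 0.1896]
tcp_rot: [2.276, 2.162, 0.01]
contact_force: [0.1, 0.0, -0.2]
width: 0.0513
finger_force: 0.0
```

Call:
move_arm --plan "0 0 0 -0.04 0 0 0.2; 0 0 0 -0.04 0 0 0.2; 0 0 0 -0.04 0 0 0.2; 0 0 0 -0.04 0 0 0.2; 0 0 0 -0.04 0 0 0.2; 0 0 0 -0.04 0 0 0.2; 0 0 0 -0.04 0 0 0.2; 0 0 0 -0.04 0 0 0.2; 0 0 0 -0.04 0 0 0.2; 0 0 0 -0.04 0 0 0.2"

```text
t: 56.45
ee_pos: [0.5816, -0.1448, 0.1835]
tcp_rot: [-2.277, -2.162, 0.001]
contact_force: [0.0, -0.4, -0.5]
width: 0.0508
finger_force: 0.0
```

Run:
```python
from h import *
p,a,_,o=pose();print(p,a)
d=cam("top"); pickle.dump(d,open("top9.pkl","wb"));s=cam("scene"); pickle.dump(s,open("scene9.pkl","wb"))
for q in((474,267),(495,322),(557,324),(554,258),(604,321),(601,255)): bartop(d,*q,50,h=9)
im=d["pixels"][185:325,90:330]
cv2.imwrite("pics/t9.png",cv2.resize(im,None,fx=3.3,fy=3.3,interpolation=cv2.INTER_CUBIC))
```

```text
[ 581.63490099 -144.8141893   183.47119223] -2.958192580767015
bar [474.1 266.2] n 58 [31.   8.7] dir 86.8
bar [494.6 321.9] n 59 [31.5  8.8] dir 87.4
bar [556.5 322.4] n 53 [31.1  8.7] dir 86.5
bar [553.6 257.1] n 56 [31.9  8.6] dir 86.3
bar [603.9 321.4] n 52 [30.7  9.4] dir 86.3
bar [600.6 257.5] n 52 [30.3  8.9] dir 86.0
```

View pics/t9.png

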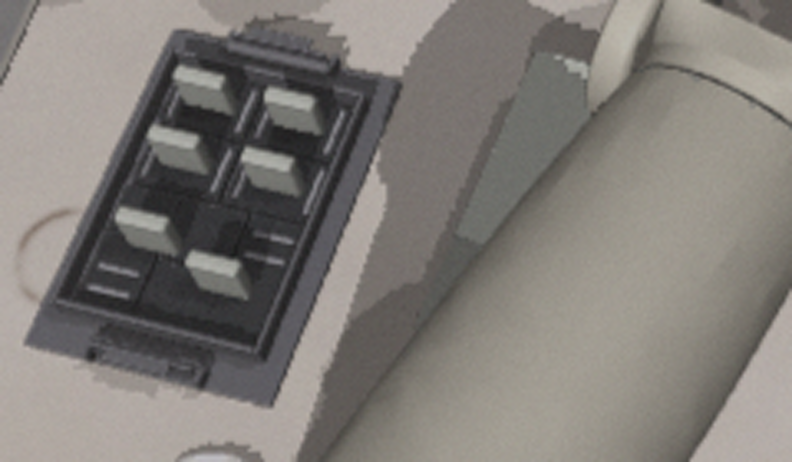

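All six plates lie flat and side by side in the tray, with bars at crop (205,90), (293,110), (180,150), (272,170), (148,230) and (218,275). Next is the dial bar on the cover.

Run:
```python
from h import *
T=pickle.load(open("top0.pkl","rb"));S=pickle.load(open("scene0.pkl","rb"));S9=pickle.load(open("scene9.pkl","rb"))
g=T["pixels"].max(2); print(g[230:266,252:290])
g=S["pixels"].max(2); print(g[218:252,270:306])
# moved?
for b in ((225,200,350,295),):
    df=cv2.absdiff(S["pixels"],S9["pixels"]).max(2)[b[1]:b[3],b[0]:b[2]]; print((df>40).mean())
```

```text
[[174 169 171 ... 117 116 152]
 [169 169 171 ... 118 116 114]
 [170 169 170 ... 116 117 121]
 ...
 [116 116 115 ... 120 119 117]
 [115 116 117 ... 116 119 113]
 [116 112 116 ... 118 117 113]]
[[118 117 117 ... 165 120 169]
 [115 119 122 ... 118 119 117]
 [118 114 117 ... 116 119 118]
 ...
 [119 120 119 ... 115 119 117]
 [116 118 118 ... 112 119 117]
 [117 118 122 ... 118 120 120]]
0.2736842105263158
```

Call:
move_arm --plan "0 0 0 -0.04 0 0 0.2; 0 0 0 -0.04 0 0 0.2; 0 0 0 -0.04 0 0 0.2; 0 0 0 -0.04 0 0 0.2; 0 0 0 -0.04 0 0 0.2; 0 0 0 -0.04 0 0 0.2; 0 0 0 0 0 0 0.2"

```text
t: 57.25
ee_pos: [0.5684, -0.3869, 0.1822]
tcp_rot: [-2.281, -2.156, 0.003]
contact_force: [-0.7, 0.9, 0.1]
width: 0.0512
finger_force: 0.0
```

Run:
```python
from h import *
T0=pickle.load(open("top0.pkl","rb"));S0=pickle.load(open("scene0.pkl","rb"))
T=cam("top");S=cam("scene");pickle.dump((T,S),open("c10.pkl","wb"))
for n,A,B,b in(("top",T0,T,(215,195,325,315)),("scene",S0,S,(225,195,352,300))):
    for nm,d in(("old",A),("new",B)):
        g=d["pixels"].max(2); m=np.zeros_like(g); m[b[1]:b[3],b[0]:b[2]]=g[b[1]:b[3],b[0]:b[2]]<45
        k,l,st,ce=cv2.connectedComponentsWithStats(m); i=1+st[1:,4].argmax(); print(n,nm,st[i],ce[i].round(1))
a=[]
for d,(u,v) in((T,(268,248)),(S,(288,235))):
    c=d["pixels"][v-40:v+40,u-40:u+40].astype(float); c=255*np.clip(c/130,0,1)**.5
    a.append(cv2.resize(c.astype(np.uint8),(400,400),interpolation=cv2.INTER_CUBIC))
b=[cv2.resize(T["pixels"][190:320,210:340],(400,200)*1 if 0 else (200,200)),cv2.resize(S["pixels"][160:310,215:365],(200,200))]
cv2.imwrite("pics/dial.png",np.hstack(a))
```

```text
top old [256 233  27  29 563] [269.2 248.6]
top new [256 233  27  29 552] [269.1 248.4]
scene old [273 222  28  26 510] [287.2 235.1]Traceback (most recent call last):
  File "<stdin>", line 7, in <module>
ValueError: attempt to get argmax of an empty sequence
```

Run:
```python
from h import *
S=pickle.load(open("scene0.pkl","rb")); T,_=pickle.load(open("c10.pkl","rb"))
a=[]
for d,(u,v) in((T,(268,248)),(S,(288,235))):
    c=d["pixels"][v-25:v+25,u-25:u+25].astype(float); c=255*np.clip(c/110,0,1)**.5
    a.append(cv2.resize(c.astype(np.uint8),(400,400),interpolation=cv2.INTER_CUBIC))
cv2.imwrite("pics/dial.png",np.hstack(a))
```

```text
(no output)
```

View pics/dial.png

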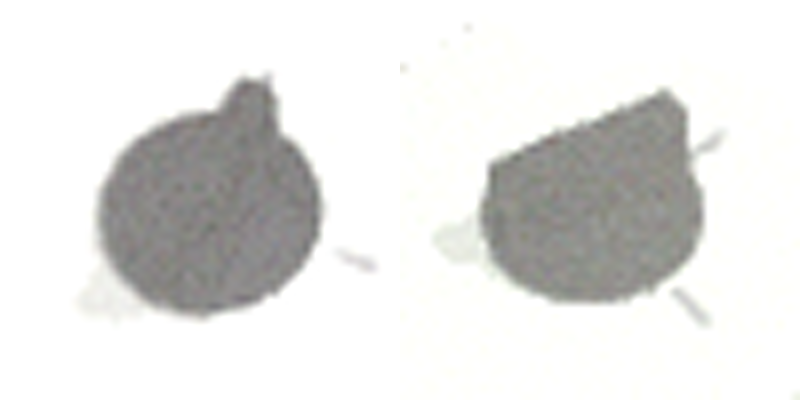

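The bar's far end is at left crop (254,80). In the right crop its long top edge runs (90,162)–(263,90), with the end corner at (285,105).

Run:
```python
from h import *
S=pickle.load(open("scene0.pkl","rb")); T,_=pickle.load(open("c10.pkl","rb"))
A=ray(T,crop2px([(240,82),(268,78)],(243,223),8),.089)*1000; print("top end",A,A.mean(0))
B=ray(S,crop2px([(90,162),(263,90),(285,105)],(263,210),8),.089)*1000
print("scene",B, "edge len",np.linalg.norm(B[1]-B[0]),"dir",np.degrees(np.arctan2(*(B[1]-B[0])[::-1])), "w",np.linalg.norm(B[2]-B[1]))
e=(B[1]-B[0])/np.linalg.norm(B[1]-B[0]); mid=(B[0]+B[1])/2; n=np.array([e[1],-e[0]]); print("center from edge",mid+6*n,mid-6*n)
# disc: top picture ellipse at z .0605
g=T["pixels"].max(2); m=np.zeros_like(g); m[195:315,215:325]=g[195:315,215:325]<45
m=cv2.morphologyEx(m,cv2.MORPH_OPEN,cv2.getStructuringElement(cv2.MORPH_ELLIPSE,(15,15)))
c=max(cv2.findContours(m,0,1)[0],key=cv2.contourArea)[:,0]; P=ray(T,c,.0605)*1000; print("disc",cv2.minEnclosingCircle(P.astype(np.float32)))
```

```text
top end [[579.57079088  32.89063613]
 [582.2365338   26.0010985 ]] [580.90366234  29.44586731]
scene [[531.9557171   50.89659003]
 [580.54896644  34.43488869]
 [580.46530589  26.38075601]] edge len 51.30586216032303 dir -18.714591114427414 w 8.054567167052118
center from edge [554.32721657  36.98296777] [558.17746697  48.34851095]
disc ((555.0134887695312, 36.28608703613281), 29.59447479248047)
```

Run:
```python
from h import *
p,a,_,o=pose();print(p,a,o["qpos"])
f=go(556.5,36,150,75)
T,_=pickle.load(open("c10.pkl","rb"))
def edge(d):
    m=cv2.morphologyEx(darks(d),cv2.MORPH_CLOSE,np.ones((3,3)))
    m[:225]=0;m[312:]=0;m[:,:280]=0;m[:,325:]=0
    k,l,st,ce=cv2.connectedComponentsWithStats(m)
    for i in range(1,k):
        if st[i,4]>60:
            P=ray(d,np.argwhere(l==i)[:,::-1],.02)*1000; ev=np.linalg.eigh(np.cov(P.T))[1][:,1]; print(st[i],P.mean(0).round(1),np.degrees(np.arctan(ev[1]/ev[0])).round(2))
edge(T); edge(pickle.load(open("top0.pkl","rb")))
```

```text
[ 569.70664766 -382.94816351  183.28997086] -3.0250965456476613 [-6.41650899e-01  3.27016097e-01  1.08039703e+00  6.20399288e-04
  1.73700919e+00 -5.88749131e-01]
to 556.5 36.0 150.0 75.0: turn -78.0, shift mm 121.2 401.3 33.3
[286 225  35  87 368] [553.6 -41.6] -6.85
[280 240  11  18  67] [577.9  14.6] 31.08
[297 290  28  22 168] [470.  -73.3] -36.59
[286 225  34  87 307] [542.  -39.6] -6.46
[280 240  11  18  74] [577.1  14.2] 29.79
```

Call:
move_arm --plan "0 0 -7.8 0 0 0 0.2; 0 0 -7.8 0 0 0 0.2; 0 0 -7.8 0 0 0 0.2; 0 0 -7.8 0 0 0 0.2; 0 0 -7.8 0 0 0 0.2; 0 0 -7.8 0 0 0 0.2; 0 0 -7.8 0 0 0 0.2; 0 0 -7.8 0 0 0 0.2; 0 0 -7.8 0 0 0 0.2; 0 0 -7.8 0 0 0 0.2"

```text
t: 58.35
ee_pos: [0.5707, -0.3807, 0.185]
tcp_rot: [-0.396, -3.116, -0.001]
contact_force: [-0.4, 0.2, -0.4]
width: 0.0514
finger_force: 0.0
```

Call:
move_arm --plan "0 0 0 0.0121 0.0401 0.0033 0.2; 0 0 0 0.0121 0.0401 0.0033 0.2; 0 0 0 0.0121 0.0401 0.0033 0.2; 0 0 0 0.0121 0.0401 0.0033 0.2; 0 0 0 0.0121 0.0401 0.0033 0.2; 0 0 0 0.0121 0.0401 0.0033 0.2; 0 0 0 0.0121 0.0401 0.0033 0.2; 0 0 0 0.0121 0.0401 0.0033 0.2; 0 0 0 0.0121 0.0401 0.0033 0.2; 0 0 0 0.0121 0.0401 0.0033 0.2"

```text
t: 59.35
ee_pos: [0.5554, 0.0392, 0.152]
tcp_rot: [-0.405, -3.115, -0.001]
contact_force: [0.5, -0.4, 0.7]
width: 0.0513
finger_force: 0.0
```

Call:
move_arm --plan "0 0 0 0 0 0.015 0.2; 0 0 0 0 0 0.01 0.2; 0 0 0 0 0 0 0.2; 0 0 0 0 0 0 0.2; 0 0 0 0 0 0 0.2; 0 0 0 0 0 0 0.2"

```text
t: 59.95
ee_pos: [0.557, 0.0348, 0.1281]
tcp_rot: [0.411, 3.113, 0.0]
contact_force: [-0.2, 0.2, 0.3]
width: 0.0511
finger_force: 0.0
```

Run:
```python
from h import *
p,a,_,o=pose();print(p,a)
go(556.5,36,83.5,75)
d=cam("top"); g=d["pixels"].max(2); pickle.dump(d,open("top11.pkl","wb"))
S=cam("scene"); g=S["pixels"].max(2); pickle.dump(S,open("scene11.pkl","wb"))
m=np.zeros_like(g); m[195:262,240:320]=g[195:262,240:320]<45
print(cv2.connectedComponentsWithStats(m)[2])
```

```text
[556.96421278  34.79822176 128.09151115] 74.96261853777978
to 556.5 36.0 83.5 75.0: turn -0.0, shift mm 0.8 1.0 44.6
[[     0      0    640    480 306108]
 [   271    195     38     53   1092]]
```

Call:
move_arm --plan "0 0 0 0.0008 0.001 0.02 0.2; 0 0 0 0 0 0.015 0.2; 0 0 0 0 0 0.0096 0.2; 0 0 0 0 0 0 0.2; 0 0 0 0 0 0 0.2; 0 0 0 0 0 0 -1; 0 0 0 0 0 0 -1; 0 0 0 0 0 0 -1; 0 0 0 0 0 0 -1; 0 0 0 0 0 0 -1" --squeeze 80

```text
t: 61.05
ee_pos: [0.5566, 0.0369, 0.0838]
tcp_rot: [0.408, 3.113, 0.0]
contact_force: [1.1, 0.3, 3.9]
width: 0.0105
finger_force: 78.4
```

Call:
move_arm --plan "0 0 0 0 0 0 -1; 0 0 0 0 0 0 -1; 0 0 0 0 0 0 -1"

```text
t: 61.35
ee_pos: [0.5566, 0.0369, 0.0838]
tcp_rot: [0.409, 3.113, 0.001]
contact_force: [1.1, -0.1, 5.5]
width: 0.0107
finger_force: 78.6
```

Run:
```python
from h import *
p,a,_,o=pose();print(p,a,o["width"],o["finger_force"],o["contact_force"],o["ft_torque"])
d=cam("top"); pickle.dump(d,open("top12.pkl","wb")); S=cam("scene"); pickle.dump(S,open("scene12.pkl","wb"))
def edge(d,R):
    m=cv2.morphologyEx(darks(d),cv2.MORPH_CLOSE,np.ones((3,3)))
    x0,y0,x1,y1=R; q=np.zeros_like(m); q[y0:y1,x0:x1]=m[y0:y1,x0:x1]
    k,l,st,ce=cv2.connectedComponentsWithStats(q)
    for i in range(1,k):
        if st[i,4]>60:
            P=ray(d,np.argwhere(l==i)[:,::-1],.02)*1000; ev=np.linalg.eigh(np.cov(P.T))[1][:,1]; print(st[i],P.mean(0).round(1),np.degrees(np.arctan(ev[1]/ev[0])).round(2))
T,_=pickle.load(open("c10.pkl","rb"))
for x in(T,pickle.load(open("top11.pkl","rb")),d): edge(x,(285,225,325,312)); print()
A=T["pixels"][210:310,285:330].astype(int);print(np.percentile(abs(A-d["pixels"][210:310,285:330]).max(2),[50,80,90,97]))
```

```text
[556.64984212  36.85279661  83.79547439] 75.04385151071148 0.010726515017759439 78.56241703033447 [ 1.14929225 -0.1233384   5.50079419] [ 0.02338896 -0.07245025  0.04424372]
[286 225  35  87 368] [553.6 -41.6] -6.85
[297 290  28  22 168] [470.  -73.3] -36.59

[285 225  17  37 324] [609.6   4. ] 6.04
[285 225  35  87 427] [536.2 -38.4] -6.53

[285 225  14  34 237] [606.1   5.3] 7.17
[285 225  35  87 373] [537.9 -39.6] -6.59

[27. 54. 65. 86.]
```

Call:
move_arm --plan "0 0 0 0 0 -0.01 -1; 0 0 0 0 0 -0.02 -1; 0 0 0 0 0 -0.025 -1; 0 0 0 0 0 -0.02 -1; 0 0 0 0 0 -0.005 -1; 0 0 -1.7 0 0 0 -1; 0 0 -1.6 0 0 0 -1; 0 0 0 0 0 0 -1; 0 0 0 0 0 0 -1; 0 0 0 0 0 0 -1" --squeeze 100

```text
t: 62.45
ee_pos: [0.5558, 0.0368, 0.1619]
tcp_rot: [-0.319, -3.124, 0.0]
contact_force: [0.6, -0.8, -3.7]
width: 0.0101
finger_force: 99.1
```

Run:
```python
from h import *
p,a,_,o=pose();print(p,a,o["width"],o["finger_force"],o["contact_force"])
go(534.6,292.9,p[2],78.3)
```

```text
[555.77475858  36.80260564 161.9430493 ] 78.33564121519696 0.010142578920161148 99.08912658691406 [ 0.5965748  -0.81464069 -3.74366949]
to 534.6 292.9 161.9 78.3: turn 0.0, shift mm 72.7 246.5 -0.0
```

Call:
move_arm --plan "0 0 0 0.0037 0.01235 0 -1; 0 0 0 0.008 0.0271 0 -1; 0 0 0 0.008 0.0271 0 -1; 0 0 0 0.008 0.0271 0 -1; 0 0 0 0.008 0.0271 0 -1; 0 0 0 0.008 0.0271 0 -1; 0 0 0 0.008 0.0271 0 -1; 0 0 0 0.008 0.0271 0 -1; 0 0 0 0.008 0.0271 0 -1; 0 0 0 0.005 0.01735 0 -1"

```text
t: 63.45
ee_pos: [0.5337, 0.2956, 0.1626]
tcp_rot: [-0.316, -3.125, -0.001]
contact_force: [0.8, 0.5, -2.9]
width: 0.01
finger_force: 99.0
```

Call:
move_arm --plan "0 0 0 0 0 0 -1; 0 0 0 0 0 0.015 -1; 0 0 0 0 0 0.015 -1; 0 0 0 0 0 0 -1; 0 0 0 0 0 0 -1; 0 0 0 0 0 0 -1; 0 0 0 0 0 0 -1; 0 0 0 0 0 0 -1"

```text
t: 64.25
ee_pos: [0.535, 0.2929, 0.1336]
tcp_rot: [0.319, 3.124, 0.001]
contact_force: [0.9, -0.2, -2.8]
width: 0.0099
finger_force: 98.8
```

Run:
```python
from h import *
p,a,_,o=pose();print(p,a,o["width"],o["finger_force"],o["contact_force"])
go(534.6,292.9,108,78.3)
S=cam("scene");T=cam("top"); pickle.dump((T,S),open("c13.pkl","wb"))
# cover edge at robot-predicted place: compare bright/dark transition along predicted top edges in scene
r=np.radians(-2.9); R=np.array([[np.cos(r),-np.sin(r)],[np.sin(r),np.cos(r)]])
z=(p[2]-83.5+54)/1e3
for n,d in(("top",T),("scene",S)):
    g=cv2.GaussianBlur(d["pixels"].max(2),(3,3),0).astype(int)
    for nm,mids,nrm in(("right",[(u,-79.5) for u in(-90,-60,-30,30,60,90)],(0,-1)),("left",[(u,79.5) for u in(-60,0,60)],(0,1)),("far",[(107.5,v) for v in(-50,0,50)],(1,0)),("near",[(-107.5,v) for v in(-50,0,50)],(-1,0))):
        out=[]
        for mpt in mids:
            t=np.arange(-10,10.1,.5); W=np.array([R@(np.array(mpt)+np.array(nrm)*k) for k in t])+p[:2]-np.array([2.4,.3])
            uv=proj(d,np.c_[W/1e3,np.full(len(t),z)]).round().astype(int); uv=np.clip(uv,0,[639,479]); pr=g[uv[:,1],uv[:,0]]; dg=pr[4:]-pr[:-4]; i=abs(dg).argmax(); out.append((float(t[i+2]),int(dg[i])))
        print(n,nm,out)
```

```text
[534.99912825 292.87277596 133.55482827] 78.32886595829504 0.00989875538733251 98.84600043296814 [ 0.87356856 -0.20669246 -2.80443647]
to 534.6 292.9 108.0 78.3: turn 0.0, shift mm 0.4 -0.1 25.6
top right [(-9.0, -30), (1.0, -25), (0.0, -37), (0.0, -52), (0.0, -52), (-1.0, -38)]
top left [(-4.5, 2), (-6.0, 3), (7.0, -24)]
top far [(3.0, 8), (-2.0, -10), (0.5, 47)]
top near [(-1.0, -24), (-9.0, 4), (-1.0, 3)]
scene right [(-9.0, -33), (-1.0, -19), (-4.0, -24), (2.5, -34), (-1.0, -51), (-2.5, -31)]
scene left [(2.0, -19), (1.0, -26), (7.0, -14)]
scene far [(0.5, -13), (2.5, 18), (2.0, 22)]
scene near [(-1.5, -24), (0.5, -31), (1.0, -26)]
```

Call:
move_arm --plan "0 0 0.3 0 0 0.01 -1; 0 0 0 0 0 0.006 -1; 0 0 0 0 0 0.004 -1; 0 0 0 0 0 0.003 -1; 0 0 0 0 0 0.003 -1; 0 0 0 0 0 0.002 -1; 0 0 0 0 0 0 -1; 0 0 0 0 0 0 -1; 0 0 0 0 0 0 -1"

```text
t: 65.25
ee_pos: [0.5348, 0.293, 0.1051]
tcp_rot: [0.327, 3.124, 0.0]
contact_force: [-0.4, -0.0, -2.7]
width: 0.0102
finger_force: 99.1
```

The cover is over the wall and moving freely (underside about 21 mm). I'll press it down.

Call:
move_arm --plan "0 0 0 0 0 0.002 -1; 0 0 0 0 0 0.002 -1; 0 0 0 0 0 0.002 -1; 0 0 0 0 0 0.002 -1; 0 0 0 0 0 0 -1; 0 0 0 0 0 0 -1"

```text
t: 65.85
ee_pos: [0.5343, 0.2929, 0.0957]
tcp_rot: [-0.327, -3.123, 0.001]
contact_force: [0.5, 0.5, -3.8]
width: 0.0099
finger_force: 98.9
```

Call:
move_arm --plan "0 0 0 0 0 0.002 -1; 0 0 0 0 0 0.002 -1; 0 0 0 0 0 0.002 -1; 0 0 0 0 0 0 -1; 0 0 0 0 0 0 -1"

```text
t: 66.35
ee_pos: [0.5347, 0.2928, 0.0907]
tcp_rot: [-0.327, -3.124, 0.0]
contact_force: [1.1, -0.1, -4.4]
width: 0.0101
finger_force: 99.0
```

Call:
move_arm --plan "0 0 0 0 0 0.001 -1; 0 0 0 0 0 0 -1; 0 0 0 0 0 0 -1"

```text
t: 66.65
ee_pos: [0.5347, 0.293, 0.0899]
tcp_rot: [0.327, 3.124, 0.0]
contact_force: [-0.5, -0.1, -2.5]
width: 0.0103
finger_force: 99.1
```

Call:
move_arm --plan "0 0 0 0 0 0.001 -1; 0 0 0 0 0 0.001 -1; 0 0 0 0 0 0 -1; 0 0 0 0 0 0 -1"

```text
t: 67.05
ee_pos: [0.5348, 0.293, 0.0899]
tcp_rot: [0.327, 3.123, 0.001]
contact_force: [-3.5, -1.9, 6.7]
width: 0.01
finger_force: 100.5
```

Call:
move_arm --plan "0 0 0 0 0 0.001 -1; 0 0 0 0 0 0.001 -1; 0 0 0 0 0 0 -1; 0 0 0 0 0 0 -1"

```text
t: 67.45
ee_pos: [0.5349, 0.2931, 0.0898]
tcp_rot: [0.327, 3.122, 0.002]
contact_force: [-6.6, -4.1, 14.0]
width: 0.01
finger_force: 101.6
```

Call:
move_arm --plan "0 0 0 0 0 0.0015 -1; 0 0 0 0 0 0.0015 -1; 0 0 0 0 0 0 -1; 0 0 0 0 0 0 -1"

```text
t: 67.85
ee_pos: [0.535, 0.2931, 0.0897]
tcp_rot: [0.327, 3.121, 0.003]
contact_force: [-12.6, -5.5, 25.8]
width: 0.0101
finger_force: 103.4
```

Call:
move_arm --plan "0 0 0 0 0 -0.003 -1; 0 0 0 0 0 -0.003 -1; 0 0 0 0 0 0 -1; 0 0 0 0 0 0 -1; 0 0 0 0 0 0 -1"

```text
t: 68.35
ee_pos: [0.535, 0.2931, 0.0899]
tcp_rot: [0.327, 3.123, 0.001]
contact_force: [-2.3, -0.8, 6.3]
width: 0.01
finger_force: 100.3
```

Run:
```python
from h import *
p,a,R,o=pose();print(p,a,o["contact_force"],o["ft_torque"],o["qpos"],R[:,2])
```

```text
[535.01711057 293.10378703  89.87945185] 78.04535762367684 [-2.25652484 -0.76389693  6.30714914] [-0.2764375   0.33517124  0.03152953] [ 4.45396063e-01  1.43864661e-01  1.45776498e+00  4.67183530e-05
  1.53863387e+00 -9.16753430e-01] [ 1.17935291e-03  6.14752722e-04 -9.99999116e-01]
```

Call:
move_arm --plan "0 0 5 0 0 0 -1; 0 0 7 0 0 0 -1; 0 0 7 0 0 0 -1; 0 0 7 0 0 0 -1; 0 0 7 0 0 0 -1; 0 0 7 0 0 0 -1; 0 0 7 0 0 0 -1; 0 0 7 0 0 0 -1; 0 0 6 0 0 0 -1; 0 0 4 0 0 0 -1"

```text
t: 69.35
ee_pos: [0.5348, 0.2929, 0.0899]
tcp_rot: [1.937, 2.472, 0.001]
contact_force: [-3.0, -2.6, 7.8]
width: 0.0099
finger_force: 100.4
```

Call:
move_arm --plan "0 0 0 0 0 0 -1; 0 0 0 0 0 0 -1; 0 0 0 0 0 0 -1"

```text
t: 69.65
ee_pos: [0.5348, 0.2929, 0.0899]
tcp_rot: [1.933, 2.476, 0.001]
contact_force: [-3.7, -1.3, 6.5]
width: 0.0101
finger_force: 100.5
```

Run:
```python
from h import *
p,a,R,o=pose();print(p,a,o["contact_force"],o["ft_torque"],o["width"])
```

```text
[534.82713352 292.91745392  89.86876749] 14.028828296366276 [-3.6568045  -1.29210688  6.49019875] [-0.3322394   0.56245365 -0.09319339] 0.010133970864409663
```

Call:
move_arm --plan "0 0 2 0 0 0 -1; 0 0 2 0 0 0 -1; 0 0 2 0 0 0 -1; 0 0 0 0 0 0 -1; 0 0 0 0 0 0 -1"

```text
t: 70.15
ee_pos: [0.5348, 0.2929, 0.0899]
tcp_rot: [2.06, 2.371, 0.001]
contact_force: [-2.0, -1.8, 7.5]
width: 0.0096
finger_force: 100.5
```

Run:
```python
from h import *
p,a,R,o=pose();print(p,a,o["contact_force"],o["ft_torque"],o["width"])
```

```text
[534.80072137 292.88892401  89.87708907] 8.025908052597684 [-2.03249764 -1.75006436  7.47269787] [-0.37696671  0.57653217 -0.0930831 ] 0.009638358717711612
```

Call:
move_arm --plan "0 0 2 0 0 0 -1; 0 0 0 0 0 0 -1; 0 0 0 0 0 0 -1"

```text
t: 70.45
ee_pos: [0.535, 0.293, 0.0899]
tcp_rot: [2.1, 2.335, 0.002]
contact_force: [-1.5, -0.9, 6.8]
width: 0.0099
finger_force: 100.4
```

Run:
```python
from h import *
p,a,R,o=pose();print(p,a,o["contact_force"],o["ft_torque"],o["width"])
```

```text
[535.00345559 293.03421053  89.85456087] 6.0624913973517405 [-1.49137344 -0.91400077  6.79730957] [-0.31065284  0.44210289  0.18805419] 0.009873068676552247
```

Call:
move_arm --plan "0 0 1.5 0 0 0 -1; 0 0 0 0 0 0 -1; 0 0 0 0 0 0 -1"

```text
t: 70.75
ee_pos: [0.535, 0.2933, 0.0899]
tcp_rot: [2.13, 2.309, 0.002]
contact_force: [-1.6, -0.4, 6.9]
width: 0.0104
finger_force: 100.5
```

Run:
```python
from h import *
p,a,R,o=pose();print(p,a,o["contact_force"],o["ft_torque"],o["width"])
```

```text
[534.96269188 293.33849358  89.8950636 ] 4.614339521781104 [-1.61267986 -0.41917417  6.89564107] [-0.20431204  0.36828563  0.56999398] 0.010418674503896986
```

Call:
move_arm --plan "0 0 0 0 0 0 0; 0 0 0 0 0 0 0; 0 0 0 0 0 0 0; 0 0 0 0 0 0 0; 0 0 0 0 0 -0.02 0; 0 0 0 0 0 -0.04 0; 0 0 0 0 0 -0.04 0; 0 0 0 0 0 -0.02 0; 0 0 0 0 0 0 0"

```text
t: 71.65
ee_pos: [0.536, 0.2935, 0.2136]
tcp_rot: [2.13, 2.306, 0.011]
contact_force: [-0.4, 0.3, 0.8]
width: 0.0424
finger_force: 0.0
```

Call:
move_arm --plan "0 0 0 -0.04 0 0 0; 0 0 0 -0.04 0 0 0; 0 0 0 -0.04 0 0 0; 0 0 0 -0.04 0 0 0; 0 0 0 -0.04 0 0 0; 0 0 0 -0.04 0 0 0; 0 0 0 -0.04 0 0 0; 0 0 0 -0.04 0 0 0; 0 0 0 -0.04 0 0 0; 0 0 0 -0.04 0 0 0"

```text
t: 72.65
ee_pos: [0.5658, -0.1074, 0.2066]
tcp_rot: [-2.13, -2.306, 0.002]
contact_force: [1.2, -0.7, -0.2]
width: 0.0429
finger_force: 0.0
```

Run:
```python
from h import *
p,a,_,o=pose(); print(p,a)
S=cam("scene");T=cam("top")
r=np.radians(-2.9); R=np.array([[np.cos(r),-np.sin(r)],[np.sin(r),np.cos(r)]])
for n,d in(("top",T),("scene",S)):
    g=cv2.GaussianBlur(d["pixels"].max(2),(3,3),0).astype(int)
    for z in(.060,.073):
      for nm,mids,nrm in(("right",[(u,-79.5) for u in(-90,-60,-30,30,60,90)],(0,-1)),("left",[(u,79.5) for u in(-60,0,60)],(0,1)),("far",[(107.5,v) for v in(-50,0,50)],(1,0)),("near",[(-107.5,v) for v in(-50,0,50)],(-1,0))):
        out=[]
        for mpt in mids:
            t=np.arange(-10,10.1,.5); W=np.array([R@(np.array(mpt)+np.array(nrm)*k) for k in t])+[532.4,292.6]
            uv=proj(d,np.c_[W/1e3,np.full(len(t),z)]).round().astype(int); pr=g[uv[:,1],uv[:,0]]; dg=pr[4:]-pr[:-4]; i=abs(dg).argmax(); out.append((float(t[i+2]),int(dg[i])))
        print(n,z,nm,out)
# dial bar: dark pixels
for n,d in(("top",T),("scene",S)):
    u=proj(d,[[.5324,.2926,.08]])[0].astype(int); g=d["pixels"].max(2); m=np.zeros_like(g); m[u[1]-28:u[1]+28,u[0]-28:u[0]+28]=g[u[1]-28:u[1]+28,u[0]-28:u[0]+28]<45
    print(n,cv2.connectedComponentsWithStats(m)[2][1:])
    if n=="scene":
        for row in m[u[1]-22:u[1]+22:2,u[0]-24:u[0]+24]: print("".join(".#"[v] for v in row))
```

```text
[ 565.76645052 -107.37719776  206.64831488] 4.539128536441959
top 0.06 right [(-5.5, -33), (-4.0, -32), (-2.0, -35), (-2.0, -39), (0.5, -32), (1.5, -43)]
top 0.06 left [(4.5, 14), (1.5, 5), (-0.5, 6)]
top 0.06 far [(-2.5, -21), (0.5, -43), (6.0, -17)]
top 0.06 near [(1.5, -28), (-1.5, -22), (-1.0, -26)]
top 0.073 right [(0.0, -31), (1.5, -36), (3.0, -47), (6.5, -36), (5.5, -53), (8.0, -30)]
top 0.073 left [(-2.5, 10), (-5.0, 6), (-7.0, 8)]
top 0.073 far [(-7.5, -23), (-5.0, -32), (-2.0, 7)]
top 0.073 near [(4.5, -29), (3.0, -26), (1.0, -21)]
scene 0.06 right [(-6.0, -45), (-4.0, -47), (0.0, -35), (-3.0, -47), (-1.5, -46), (1.5, -49)]
scene 0.06 left [(3.5, 5), (2.0, 4), (-6.5, 3)]
scene 0.06 far [(-3.5, -42), (-2.0, -38), (-3.5, 3)]
scene 0.06 near [(1.0, -30), (0.0, -32), (-4.0, -23)]
scene 0.073 right [(8.0, -45), (7.5, -42), (8.0, -49), (7.0, -25), (8.5, -22), (7.0, -2)]
scene 0.073 left [(-6.0, 5), (-8.5, 4), (-7.0, 3)]
scene 0.073 far [(-9.0, -22), (-7.5, -17), (1.5, 4)]
scene 0.073 near [(7.0, -27), (4.0, -32), (8.5, 50)]
top [[134 223  30  24 547]]
scene [[189 176  25  19 339]
[... 379 characters left out ...]
..............
................................................
.............................##.................
........................#.##########............
...................###################..........
...............########################.........
..............#########################.........
..............#########################.........
..............########################..........
...............######################...........
..................###############...............
.......................##.......................
................................................
................................................
................................................
```

```bash
python3 -c "
from cell import arm
print(arm.job_done())"
```

```text
the job is handed in; nothing more can be done
None
```

The job is handed in: all six plates lie flat in one layer, the cover is pressed down to the slab so both clips should have snapped, and the dial is turned clockwise to its stop; no verdict came back, and I inferred the snap and dial stop from height, force and torque readings.

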